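# Set up a tray of sample bottles for the exhibit photograph

### The job

Get the sample bottles ready for the exhibit photograph: first slide the five-pocket tray along the counter, without lifting it, fully home into the corner of the two aluminium stop rails, so that its far long side and its left end sit flush against them. Then lay every square sample bottle in a pocket of its own, flat and along the pocket (cap either way), and when all are in and the tray is still home press the shutter button fully down. Leave the tray home and the bottles in their pockets, and do not disturb the dropper bottles, tape roll and stapler.

Things in the scene. Friction and masses are not known exactly. Their poses are not given: they have to be found in the camera images.
- stops: two aluminium rails fixed to the counter in an L, 20 mm wide and high. Origin: inner corner, at counter height. Long rail: inner face in plane x = 0, runs 280 mm toward -y, at the tray's far side. Short rail: inner face in plane y = 0, runs 120 mm toward -x, at the tray's left end. Home, the tray's origin is at (-50, -142) mm here, axes parallel.
- tray: loose grey plastic tray, 100 mm (x) by 284 mm (y), 0.35 kg. Origin: centre of its underside; z up, x toward its far long side. Floor 4 mm thick; long side walls 24 mm high, 5 mm thick; end walls and four dividers 18 mm high (from the counter), 14 mm thick. Five pockets in a row along y, each 90 mm (x) by 40 mm (y), 54 mm apart.
- tray_far_left (a point): the tray's bottom corner at (+50, +142) mm in its frame: home, it coincides with the origin of stops
- tray_far_right (a point): the tray's bottom corner at (+50, -142) mm in its frame: home, it touches the long rail
- pocket1 (a point): centre of the floor of a tray pocket (4 mm above the tray's underside), at y = -108 mm in the tray frame
- pocket2 (a point): centre of the floor of a tray pocket (4 mm above the tray's underside), at y = -54 mm in the tray frame
- pocket3 (a point): centre of the floor of a tray pocket (4 mm above the tray's underside), at y = 0 mm in the tray frame
- pocket4 (a point): centre of the floor of a tray pocket (4 mm above the tray's underside), at y = 54 mm in the tray frame
- pocket5 (a point): centre of the floor of a tray pocket (4 mm above the tray's underside), at y = 108 mm in the tray frame
- bottle1: white square sample bottle lying on a side: 80 mm long along its x axis, 28 x 28 mm section (60 mm of body at -x, then a 20 mm long round cap of 24 mm diameter at +x, teal), 50 g. Origin: middle of the length, on the axis, 14 mm above what it lies on. Three to five of the five are present.
- bottle2: white square sample bottle lying on a side: 80 mm long along its x axis, 28 x 28 mm section (60 mm of body at -x, then a 20 mm long round cap of 24 mm diameter at +x, teal), 50 g. Origin: middle of the length, on the axis, 14 mm above what it lies on. Three to five of the five are present.
- bottle3: white square sample bottle lying on a side: 80 mm long along its x axis, 28 x 28 mm section (60 mm of body at -x, then a 20 mm long round cap of 24 mm diameter at +x, teal), 50 g. Origin: middle of the length, on the axis, 14 mm above what it lies on. Three to five of the five are present.
- bottle4: white square sample bottle lying on a side: 80 mm long along its x axis, 28 x 28 mm section (60 mm of body at -x, then a 20 mm long round cap of 24 mm diameter at +x, teal), 50 g. Origin: middle of the length, on the axis, 14 mm above what it lies on. Three to five of the five are present.
- bottle5: white square sample bottle lying on a side: 80 mm long along its x axis, 28 x 28 mm section (60 mm of body at -x, then a 20 mm long round cap of 24 mm diameter at +x, teal), 50 g. Origin: middle of the length, on the axis, 14 mm above what it lies on. Three to five of the five are present.
- shutter (a joint): travel of the shutter button: 0 up, 0.006 m fully down; springs back; about 5 N
- shutter_top (a point): centre of the top of the round black shutter button (36 mm diameter) on its grey housing fixed to the counter left of the stops; press it straight down
- dropper1: bystander: standing round white dropper bottle, 46 mm diameter, 110 mm tall, origin under its centre; leave alone
- dropper2: bystander: a second one, the same
- tape: bystander: cardboard-brown tape roll lying flat, 90 mm diameter, 25 mm high; leave alone
- stapler: bystander: desk stapler, 150 x 36 x 42 mm, origin under its centre, long axis x; leave alone

How it is judged (in metres and radians):
On the way, in this order (a step that is already met when the one before it is completed fails the run):
1. the tray is flush against both stop rails (x of each of tray_far_left, tray_far_right in the frame of stops above -0.003 m and y of tray_far_left in the frame of stops above -0.003 m and height (world z) of tray below 0.004 m and angle between tray's own z axis and vertical below 0.03 rad), for 0.2 s.
2. every bottle lies in a pocket and the tray is home (all of step 1 and z of bottle1 in the frame of tray between 0.012 and 0.022 m and x of bottle1 in the frame of tray between -0.015 and 0.015 m and y of bottle1 in the frame of tray between -0.13 and 0.13 m and angle between the x axis of each of bottle1, bottle2, bottle3, bottle4, bottle5 and the x axis of tray, either way round below 0.35 rad and z of bottle2 in the frame of tray between 0.012 and 0.022 m and x of bottle2 in the frame of tray between -0.015 and 0.015 m and y of bottle2 in the frame of tray between -0.13 and 0.13 m and z of bottle3 in the frame of tray between 0.012 and 0.022 m and x of bottle3 in the frame of tray between -0.015 and 0.015 m and y of bottle3 in the frame of tray between -0.13 and 0.13 m and z of bottle4 in the frame of tray between 0.012 and 0.022 m and x of bottle4 in the frame of tray between -0.015 and 0.015 m and y of bottle4 in the frame of tray between -0.13 and 0.13 m and z of bottle5 in the frame of tray between 0.012 and 0.022 m and x of bottle5 in the frame of tray between -0.015 and 0.015 m and y of bottle5 in the frame of tray between -0.13 and 0.13 m), for 0.2 s.
3. the shutter button is pressed fully down with everything in place (all of step 2 and value of joint shutter above 0.0045 m), for 0.05 s.
At the end, for the whole second after the job is handed in: The tray's far side (both ends) and left end are within 3 mm of the rails, flat on the counter; every bottle lies flat on the floor of a pocket, along it within 20 degrees; all at rest; the shutter was pressed at least 4.5 mm with everything in place (all of step 2 and linear speed of each of bottle1, bottle2, bottle3, bottle4, bottle5, tray below 0.02 m/s); the robot touches nothing.
It fails at once if the tray is lifted off the counter by more than 20 mm (height (world z) of tray above 0.02 m).
It fails at once if bystander dropper1 is moved by more than 30 mm (distance of dropper1 from where it was at the start of the episode above 0.03 m).
It fails at once if bystander dropper2 is moved by more than 30 mm (distance of dropper2 from where it was at the start of the episode above 0.03 m).
It fails at once if bystander tape is moved by more than 30 mm (distance of tape from where it was at the start of the episode above 0.03 m).
It fails at once if bystander stapler is moved by more than 30 mm (distance of stapler from where it was at the start of the episode above 0.03 m).
Of bottle1, bottle2, bottle3, bottle4, bottle5 only 3 to 5 are there at a start; the rules pass over those that are not, and their reading is None.
At some moment in a run one of tray, bottle1, bottle2, bottle3, bottle4, bottle5 may be knocked a few centimetres aside while the robot is not near it.
It also fails if it takes over 210 s, if anything falls off the work surface, if the arm or the gripper's body presses on something with over 40 N, if the wrist force passes 120 N, or if a joint passes its speed limit or range.

### The arm

A 7-joint arm with a two-finger parallel gripper is mounted at the origin on the work surface. World frame = base frame: x ahead of the robot, y to its left, z up, the work surface at z = 0. Lengths are in mm, angles in rad, forces in N, time in s.
With the tool pointing down it reaches from about 400 to 850 mm from the base axis. Payload 10.4 kg.
Tool frame: the origin (TCP) lies midway between the tips of the shut fingers; the grasp point (between the pads) lies 19 mm behind it; z points along the fingers, y is the direction in which the jaws open and shut (so a half turn about z gives the same grasp; the last joint's range is limited). The gripper opens to 87 mm and grips with 3 to 60 N. Pads are 19 mm wide; open, the fingers measure 117 mm over their backs; the gripper's body (75 mm by 190 mm) begins 51 mm behind the grasp point.
Start: joints at [1.199, 0.332, -0.065, 1.46, 0.022, 1.35, -0.088], TCP at [213.629, -587.38, 222.576] pointing down, gripper open.
Joint ranges: [-2.6, 2.6], [-0.5, 2.12], [-1.47, 1.34], [0.16, 2.42], [-1.27, 4.41], [0.06, 2.06], [-2.6, 2.6]. Speed limits (rad/s): [2.22, 2.22, 2.79, 2.79, 3.14, 3.14, 3.14].

### API

Orientations are given as [roll, pitch, yaw] about the fixed x, y, z axes, in that order (R = Rz(yaw) Ry(pitch) Rx(roll)).
In Python, from rig import sense, camera, camera_params, sign_off gives the robot as it stands.
- The arm moves only by the tool move_arm, never from a script. Its argument "plan" is one flat list of numbers, 6 for each row, row after row: the shift along the tool's x, y, z each as a share of 500 mm, from -1 to 1, then the turn, a rotation vector about the tool's x, y, z each as a share of pi/2 rad, from -1 to 1. A call has 1 to 8 rows; each row is the pose to reach, as a shift and turn from the pose commanded when the call began, along the tool's axes at that moment; what a row does not reach only later rows make up. A row lasts 1/12 s, in which the tool goes at most 41.7 mm and 7.16 degrees, less where a joint would pass 70% of its speed; a pose out of reach is approached as far as the arm can. A call with a number of a shift or a turn outside -1 to 1 is refused whole. A call with a gripper value outside its range is refused whole. "fingers" is the closure, from 0 (fully open) to 1 (shut), set as the call begins (left out, the last holds). The fingers move at their own pace and stop on an object; "grip_force" is the grip in N (left out, the last holds). Time passes only in rows, so rows that repeat a pose let the fingers close. It gives the time, the measured TCP pose, the force and the opening at its end, in the units of the state.
- sense(): the state, without advancing time (a new reading comes with each control period).
- camera(name): name is "scene" or "side" or "wrist"; returns the picture (384x512x3 uint8, blue, green, red); there is no depth.
- camera_params(name): a dict with "K" (3x3 intrinsics, pixels), "R" (3x3) and "t" (3): a world point X has camera coordinates R X + t; the wrist camera has in their place "tool_from_camera" (4x4, takes a point from camera to tool coordinates, whose origin is the TCP and whose axes are the flange's). Camera axes: x right, y down, z forward; pixel columns grow to the right and rows downward; lengths in mm; the calibration is good to about 2 mm. A picture is of the moment at which its call begins: read the wrist's pose just before it. camera_params takes no time and is no camera call.
- sign_off(): hands the job in, once; it reports no verdict.
The state is a dict: "clock": time; "qpos": joint angles; "qvel": joint speeds; "joint_torque": joint torques, N m; "tcp_pos": TCP position; "eef_rot": TCP orientation; "force": force on the tool from outside, world axes, zero at the start; "torque": the same for the moment, N m; "opening": finger opening in mm.
Only numpy, scipy, OpenCV 4.12 (cv2) and the standard library are available. Lean on these libraries where they do the work, as an engineer would, in place of code of your own. Each camera call takes 0.05 s, during which the arm holds its last target.

## Working session

There is one attempt and no reset: what is moved stays moved. The work goes in short steps, Python scripts to look and compute and a tool call to move; the robot and the scene stay as the last step left them, time stands still between calls to the robot, and variables do not carry over. Pictures are saved under pics/ and viewed, and the job is handed in when it is done.

Besides the shell and the picture viewer there is one more tool, called after "Call:" as name(argument=value, ...), one argument or row to a line, values as JSON. move_arm: Moves the arm, as the interface text tells. Shift numbers are shares of 500 mm and turn numbers shares of pi/2 rad, none past 1 either way. Its arguments: {"type":"object","properties":{"plan":{"type":"array"},"fingers":{"type":"number"},"grip_force":{"type":"number"}},"required":["plan"]}

```bash
ls; mkdir -p pics
python3 - <<'E'
from rig import *
import cv2
s=sense(); print(s)
for n in ("scene","side","wrist"):
    cv2.imwrite(f"pics/{n}0.png",camera(n)); p=camera_params(n); print(n,{k:v for k,v in p.items()})
E
```

```text
pics
{'clock': 0.0, 'qpos': array([ 1.19937557,  0.33290635, -0.06471454,  1.46096981,  0.02161106,
        1.34988468, -0.08848766]), 'qvel': array([ 0.00164664,  0.00208339, -0.00050478, -0.00122195,  0.00330914,
       -0.00102857,  0.00085344]), 'joint_torque': array([ 1.27605090e-03, -6.23252177e+01,  2.55022093e-02, -3.89885116e+01,
       -6.11910014e-02,  3.99098976e-02,  1.39895819e-04]), 'tcp_pos': array([ 213.4814325 , -586.98730413,  221.71884003]), 'eef_rot': array([-3.14012241e+00,  7.40603240e-05,  3.48870916e-01]), 'force': array([-0.23820889,  0.97856823,  0.30873615]), 'torque': array([-0.06623433,  0.00988504,  0.0160418 ]), 'opening': 86.9997672152812}
scene {'K': array([[485.49799065,   0.        , 258.37550907],
       [  0.        , 485.49799065, 191.56482251],
       [  0.        ,   0.        ,   1.        ]]), 'R': array([[-0.41152519,  0.91120909, -0.01857419],
       [ 0.68086086,  0.29381849, -0.67089432],
       [-0.60586756, -0.28873635, -0.74132032]]), 't': array([ 231.85555731, -393.31255917, 1747.24287265])}
side {'K': array([[382.60132494,   0.     
[... 162 characters left out ...]
  0.01135875],
       [-0.18205466,  0.60175973, -0.77765116],
       [ 0.20785851, -0.74944325, -0.62859339]]), 't': array([ 580.82390451,  126.46517465, 1177.2216453 ])}
wrist {'K': array([[270.31596566,   0.        , 259.03063604],
       [  0.        , 270.31596566, 194.14416823],
       [  0.        ,   0.        ,   1.        ]]), 'tool_from_camera': array([[-1.59659353e-05, -9.64776689e-01, -2.63070220e-01,
         7.15704863e+01],
       [ 9.99999974e-01,  4.49413318e-05, -2.25507411e-04,
         6.16348339e-01],
       [ 2.29387019e-04, -2.63070216e-01,  9.64776663e-01,
        -1.61733397e+02],
       [ 0.00000000e+00,  0.00000000e+00,  0.00000000e+00,
         1.00000000e+00]])}
```

View pics/scene0.png

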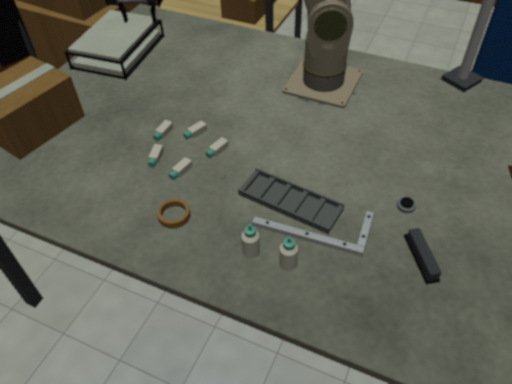

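View pics/side0.png

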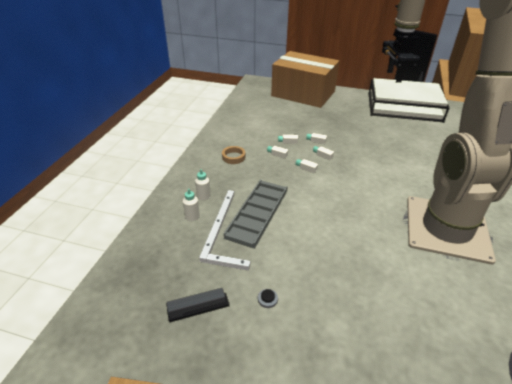

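View pics/wrist0.png

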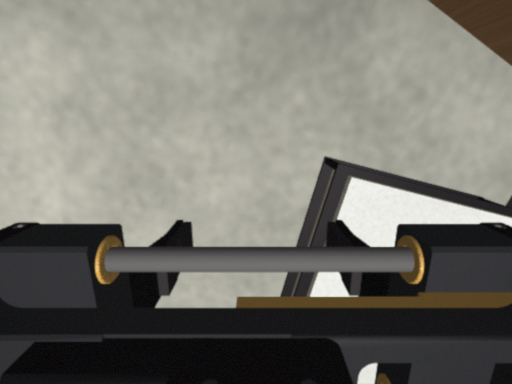

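The scene view shows five bottles at about (163,129), (195,129), (217,147), (155,154) and (180,168). The tray is around (290,200), the rail corner near (362,248), the shutter at (406,204), the stapler at (422,255), the tape roll at (173,213), and the droppers at (250,240) and (289,253). Next I'll measure them.

```bash
cat > h.py <<'E'
import numpy as np, cv2
from rig import *
from scipy.spatial.transform import Rotation as Ro
def campose(n,s=None):
    p=camera_params(n)
    if n!='wrist': return p['K'],p['R'],p['t']
    s=s or sense()
    R=Ro.from_euler('xyz',s['eef_rot']).as_matrix(); T=p['tool_from_camera']
    Rw=R@T[:3,:3]; c=R@T[:3,3]+s['tcp_pos']
    return p['K'],Rw.T,-Rw.T@c
def ray(px,cp,z):
    K,R,t=cp; px=np.atleast_2d(px).astype(float)
    d=(np.linalg.inv(K)@np.c_[px,np.ones(len(px))].T).T@R; c=-R.T@t
    return c+d*((z-c[2])/d[:,2])[:,None]
def proj(X,cp):
    K,R,t=cp; q=(np.atleast_2d(X)@R.T+t)@K.T; return q[:,:2]/q[:,2:]
def crop(im,x0,y0,x1,y1,name):
    k=min(800/(x1-x0),600/(y1-y0)); cv2.imwrite('pics/'+name,cv2.resize(im[y0:y1,x0:x1],None,fx=k,fy=k,interpolation=cv2.INTER_CUBIC))
def bottles(im,cp,ymaxrow=None,zc=14):
    """teal caps and white bodies -> centre, yaw"""
    hsv=cv2.cvtColor(im,cv2.COLOR_BGR2HSV)
    teal=cv2.inRange(hsv,(75,90,50),(100,255,255))
    n,_,st,ce=cv2.connectedComponentsWithStats(teal)
    return [(ce[i],st[i,4]) for i in range(1,n) if st[i,4]>8]
E
python3 - <<'E'
from h import *
for n in ('scene','side'):
    im=cv2.imread(f'pics/{n}0.png'); cp=campose(n)
    print(n,[(c.round(1).tolist(),int(a),ray(c,cp,12)[0].round(0).tolist()) for c,a in bottles(im,cp)])
im=cv2.imread('pics/scene0.png'); crop(im,230,160,430,290,'sc_a.png'); crop(im,140,110,240,180,'sc_b.png')
im=cv2.imread('pics/side0.png'); crop(im,160,170,300,320,'si_a.png'); crop(im,210,120,350,180,'si_b.png')
E
```

```text
scene [([157.1, 135.9], 35, [495.0, -386.0, 12.0]), ([187.4, 134.5], 31, [451.0, -300.0, 12.0]), ([209.8, 153.0], 37, [499.0, -193.0, 12.0]), ([151.9, 162.2], 44, [604.0, -335.0, 12.0]), ([173.2, 174.7], 44, [623.0, -248.0, 12.0]), ([249.6, 230.6], 88, [722.0, 46.0, 12.0]), ([288.6, 243.1], 94, [718.0, 156.0, 12.0])]
side [([201.2, 174.9], 29, [815.0, -17.0, 12.0]), ([189.0, 194.8], 31, [812.0, 96.0, 12.0])]
```

View pics/sc_a.png

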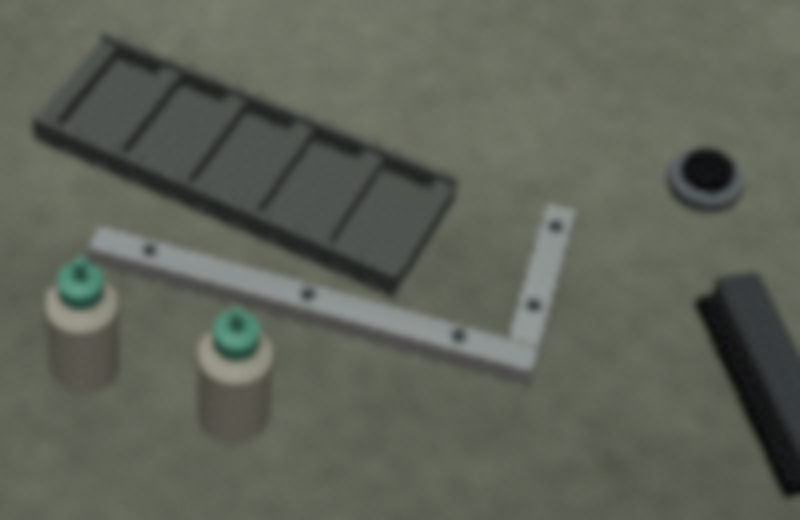

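View pics/sc_b.png

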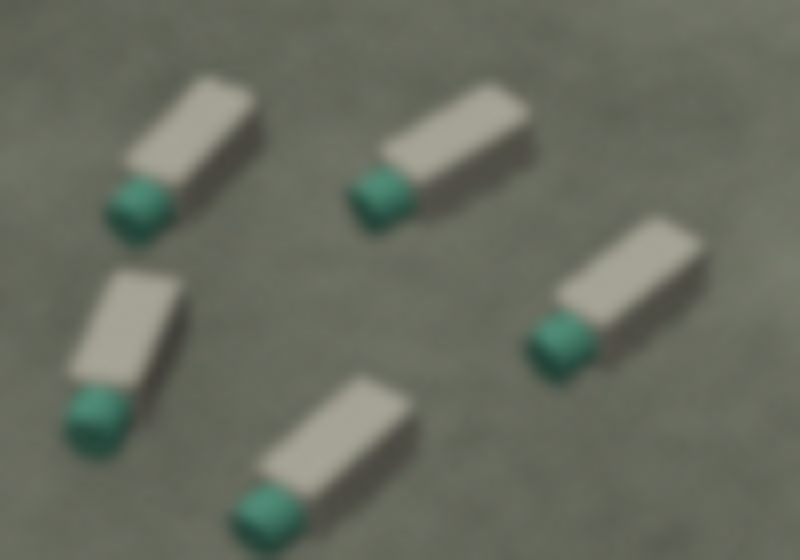

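View pics/si_a.png

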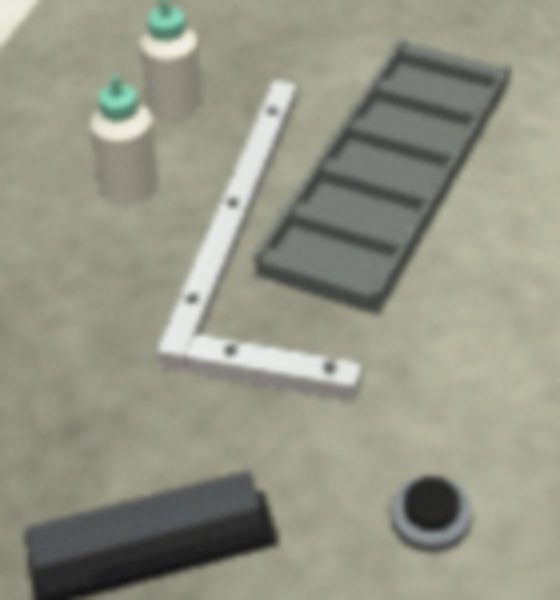

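Run:
```python
from h import *
a=campose('scene');b=campose('side')
S=lambda x,y:[x/4+230-.5+.125,y/4+160-.5+.125]
D=lambda x,y:[x/4+160-.4,y/4+170-.4]
P={'corner':(20,(512,336),(198,336)),'longend_in':(20,(100,227),(296,87)),'shortend_in':(20,(549,205),(360,366)),
'FL':(24,(397,281),(259,262)),'NL':(24,(456,181),(378,298)),'NR':(24,(106,38),(509,70)),'FR':(24,(37,122),(401,45)),
'shutter':(20,(707,170),(432,502)),'staplerA':(42,(738,278),(250,475))}
for k,(z,p,q) in P.items():
    A=ray(S(*p),a,z)[0];B=ray(D(*q),b,z)[0]; print(k,A.round(1),B.round(1))
```

```text
corner [654.8 320.6  20. ] [651.2 321.   20. ]
longend_in [678.  41.  20.] [673.3  45.6  20. ]
shortend_in [539.5 312.2  20. ] [536.  314.5  20. ]
FL [645.  239.7  24. ] [633.3 246.2  24. ]
NL [547.4 248.8  24. ] [540.7 255.1  24. ]
NR [516.6 -27.9  24. ] [507.8 -22.7  24. ]
FR [611.8 -38.   24. ] [603.8 -29.1  24. ]
shutter [466.2 402.7  20. ] [461.1 405.9  20. ]
staplerA [569.8 441.5  42. ] [570.5 434.   42. ]
```

View pics/si_b.png

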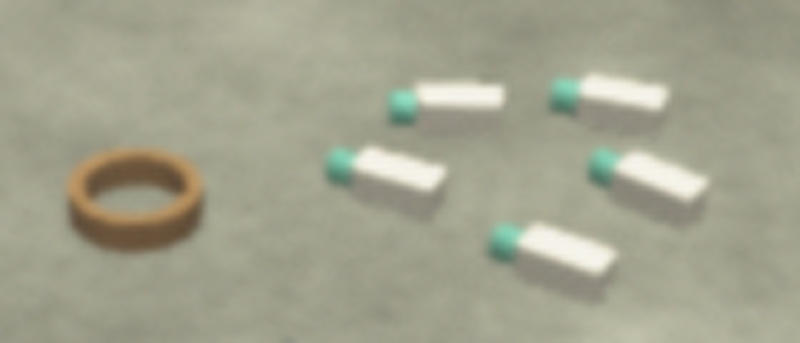

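```bash
cat >> h.py <<'E'
import json,os,sys
def getcmd():
    return json.load(open('cmd.json')) if os.path.exists('cmd.json') else [213.629,-587.38,222.576,0.349]
def plan(x,y,z,yaw):
    """tool axes: x=(c,s,0), y=(s,-c,0), z down (tool kept vertical)"""
    c=getcmd(); cs,sn=np.cos(c[3]),np.sin(c[3])
    tx,ty,tz=x-c[0],y-c[1],z-c[2]
    v=np.round(np.array([cs*tx+sn*ty, sn*tx-cs*ty,-tz])/500,3); w=round(-(yaw-c[3])/(np.pi/2),3)
    d=v*500; n=[c[0]+cs*d[0]+sn*d[1], c[1]+sn*d[0]-cs*d[1], c[2]-d[2], c[3]-w*np.pi/2]
    json.dump(n,open('cmd.json','w'))
    D=np.linalg.norm(d)
    print('row:',[*v.tolist(),0,0,w],'need rows',max(D/41.7,abs(w*90)/7.16).round(1) if D else 0,'-> cmd',np.round(n,3).tolist())
E
cat > p.py <<'E'
from h import *
plan(*map(float,sys.argv[1:5]))
E
python3 - <<'E'
from h import *
a=campose('scene');b=campose('side')
for k,p in {'dropL':(288.6,243.1),'dropR':(249.6,230.6)}.items(): print(k,ray(p,a,95))
for p in ((189,194.8),(201.2,174.9)): print(ray(p,b,95))
s=sense();print(s['clock'],s['tcp_pos'])
E
python3 p.py 440 -345 240 0.75
```

```text
dropL [[775.3004613  176.61886108  95.        ]]
dropR [[778.41414557  75.5655887   95.        ]]
[[763.87725905 184.30046708  95.        ]]
[[766.90768304  82.95351553  95.        ]]
0.15 [ 213.48876037 -587.09555075  221.94273136]
row: [0.591, -0.301, -0.035, 0, 0, -0.255] need rows 8.0 -> cmd [439.85, -344.904, 240.076, 0.75]
```

Call:
move_arm(
  plan=[0.591, -0.301, -0.035, 0, 0, -0.255, 0.591, -0.301, -0.035, 0, 0, -0.255, 0.591, -0.301, -0.035, 0, 0, -0.255, 0.591, -0.301, -0.035, 0, 0, -0.255, 0.591, -0.301, -0.035, 0, 0, -0.255, 0.591, -0.301, -0.035, 0, 0, -0.255, 0.591, -0.301, -0.035, 0, 0, -0.255, 0.591, -0.301, -0.035, 0, 0, -0.255],
)

```text
clock: 0.82
tcp_pos: [441.0, -343.0, 240.2]
eef_rot: [3.141, 0.0, 0.75]
force: [1.2, -0.9, 0.3]
opening: 87.0
```

```bash
python3 - <<'E'
from h import *
s=sense();print(s['clock'],s['tcp_pos'],s['eef_rot'])
E
python3 p.py 500 -60 230 1.2
```

```text
0.8167 [ 440.96642838 -342.99279299  240.17730642] [3.14147476e+00 9.48987617e-05 7.49558830e-01]
row: [0.476, -0.335, 0.02, 0, 0, -0.287] need rows 7.0 -> cmd [499.945, -60.143, 230.076, 1.2]
```

Call:
move_arm(
  plan=[0.476, -0.335, 0.02, 0, 0, -0.287, 0.476, -0.335, 0.02, 0, 0, -0.287, 0.476, -0.335, 0.02, 0, 0, -0.287, 0.476, -0.335, 0.02, 0, 0, -0.287, 0.476, -0.335, 0.02, 0, 0, -0.287, 0.476, -0.335, 0.02, 0, 0, -0.287, 0.476, -0.335, 0.02, 0, 0, -0.287, 0.476, -0.335, 0.02, 0, 0, -0.287],
)

```text
clock: 1.48
tcp_pos: [500.9, -51.1, 230.2]
eef_rot: [-3.142, -0.003, 1.211]
force: [0.5, 1.7, 0.4]
opening: 87.2
```

```bash
python3 p.py 530 60 200 1.46
python3 - <<'E'
from h import *
s=sense();print(s['clock'],s['tcp_pos'],s['eef_rot']); cv2.imwrite('pics/w1.png',camera('wrist'))
E
```

```text
row: [0.246, -0.031, 0.06, 0, 0, -0.165] need rows 3.1 -> cmd [530.024, 60.125, 200.076, 1.46]
1.4833 [500.85214704 -51.06310671 230.24043763] [-3.14159043e+00 -2.78021335e-03  1.21093465e+00]
```

View pics/w1.png

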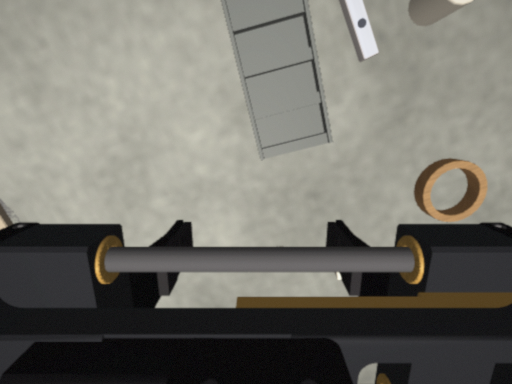

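Call:
move_arm(
  plan=[0.08, -0.01, 0.02, 0, 0, -0.055, 0.16, -0.02, 0.04, 0, 0, -0.11, 0.21, -0.028, 0.05, 0, 0, -0.14, 0.246, -0.031, 0.06, 0, 0, -0.165, 0.246, -0.031, 0.06, 0, 0, -0.165, 0.246, -0.031, 0.06, 0, 0, -0.165, 0.246, -0.031, 0.06, 0, 0, -0.165],
)

```text
clock: 2.12
tcp_pos: [530.2, 58.4, 199.9]
eef_rot: [-3.141, 0.001, 1.457]
force: [-0.1, -1.5, 0.1]
opening: 87.1
```

Run:
```python
from h import *
s=sense();print(s['clock'],s['tcp_pos'],s['eef_rot']); im=camera('wrist');cv2.imwrite('pics/w2.png',im)
```

```text
2.1167 [530.19950353  58.41406388 199.93438403] [-3.14131177e+00  7.15909804e-04  1.45700073e+00]
```

View pics/w2.png

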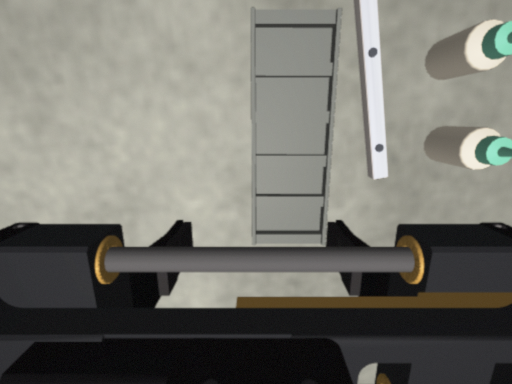

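Run:
```python
from h import *
s=sense(); cp=campose('wrist',s)
for k,z,p in [('NL',24,(251.5,9)),('FL',24,(341,9)),('NR',24,(253,243)),('FR',24,(326,244)),('railend',20,(372,178)),('rail2',20,(358.5,0)),('tcp?',24,(252,110)),('mid div far',18,(0,0))]:
    print(k,ray(p,cp,z)[0].round(1))
print(s['tcp_pos'])
crop(cv2.imread('pics/w2.png'),230,0,400,250,'w2c.png')
```

```text
NL [543.6 246.2  24. ]
FL [640.7 235.1  24. ]
NR [511.9 -30.4  24. ]
FR [610.6 -43.3  24. ]
railend [675.  41.  20.]
rail2 [661.2 242.8  20. ]
tcp? [531.5 141.7  24. ]
mid div far [269.6 288.5  18. ]
[530.26124319  58.1694393  200.08095587]
```

View pics/w2c.png

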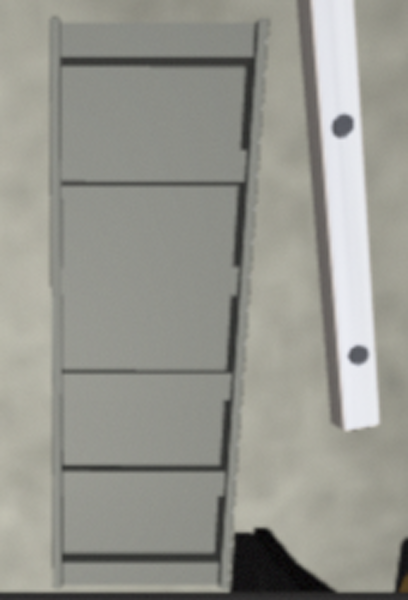

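```bash
python3 p.py 529.5 109 60 1.46
```

```text
row: [0.097, -0.012, 0.28, 0, 0, -0.0] need rows 3.6 -> cmd [529.445, 108.992, 60.076, 1.46]
```

Call:
move_arm(
  plan=[0.03, -0.004, 0.08, 0, 0, 0, 0.06, -0.008, 0.16, 0, 0, 0, 0.085, -0.01, 0.23, 0, 0, 0, 0.097, -0.012, 0.27, 0, 0, 0, 0.097, -0.012, 0.28, 0, 0, 0, 0.097, -0.012, 0.28, 0, 0, 0, 0.097, -0.012, 0.28, 0, 0, 0],
)

```text
clock: 2.75
tcp_pos: [530.7, 107.7, 61.4]
eef_rot: [3.14, 0.0, 1.457]
force: [0.5, 0.2, 0.4]
opening: 86.9
```

```bash
python3 - <<'E'
from h import *
s=sense();print(s['clock'],s['tcp_pos'],s['eef_rot']); im=camera('wrist');cv2.imwrite('pics/w3.png',im)
im=camera('side');crop(im,160,120,360,270,'s3.png')
E
python3 p.py 529.5 109 10 1.46
```

```text
2.75 [530.66616748 107.66200004  61.38665796] [3.13996678e+00 1.99291089e-04 1.45734959e+00]
row: [0.0, 0.0, 0.1, 0, 0, -0.0] need rows 1.2 -> cmd [529.445, 108.992, 10.076, 1.46]
```

View pics/w3.png

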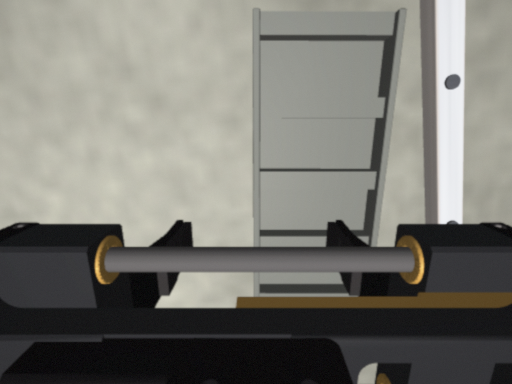

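View pics/s3.png

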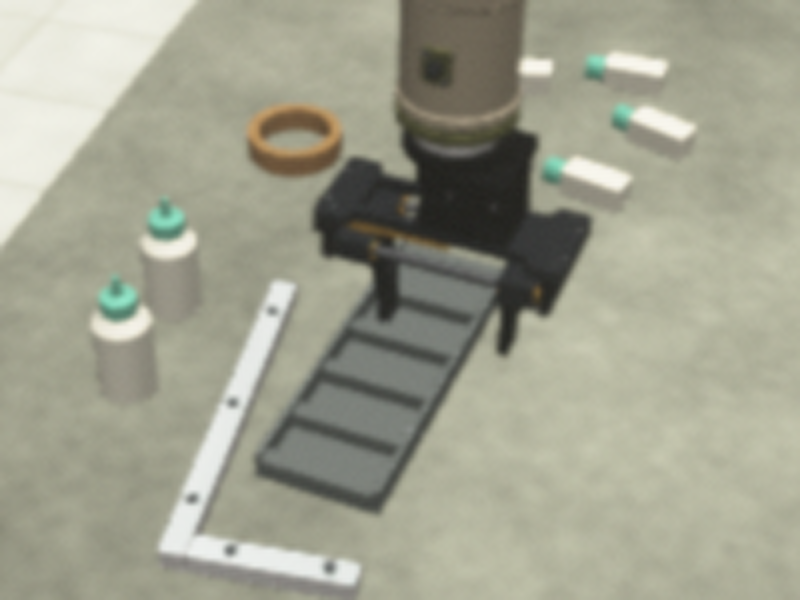

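Run:
```python
from h import *
s=sense(); cp=campose('wrist',s)
for p in [(255,10),(400,12),(320,24),(320,37),(320,118),(315,168.5),(305,232),(305,289)]:
    print(p,ray(p,cp,24)[0].round(1)[:2],ray(p,cp,18)[0].round(1)[:2],ray(p,cp,4)[0].round(1)[:2])
```

```text
(255, 10) [544.4 247.4] [544.6 249.5] [545.  254.3]
(400, 12) [637.7 235.8] [640.6 237.5] [647.6 241.5]
(320, 24) [585.7 234.7] [587.2 236.4] [590.5 240.3]
(320, 37) [585.3 227.1] [586.7 228.5] [590.  231.9]
(320, 118) [582.5 175.5] [583.9 175.4] [586.9 175.2]
(315, 168.5) [576.9 139.6] [578.  138.4] [580.7 135.7]
(305, 232) [565.9  89.4] [566.7  86.7] [568.7  80.4]
(305, 289) [562.3  37.4] [563.1  33.1] [564.7  23.2]
```

Call:
move_arm(
  plan=[0, 0, 0.03, 0, 0, 0, 0, 0, 0.06, 0, 0, 0, 0, 0, 0.08, 0, 0, 0, 0, 0, 0.09, 0, 0, 0, 0, 0, 0.1, 0, 0, 0, 0, 0, 0.1, 0, 0, 0],
)

```text
clock: 3.35
tcp_pos: [529.6, 108.7, 9.9]
eef_rot: [-3.141, 0.0, 1.459]
force: [0.4, -0.7, -0.6]
opening: 87.5
```

Call:
move_arm(
  plan=[0, 0, 0, 0, 0, 0, 0, 0, 0, 0, 0, 0, 0, 0, 0, 0, 0, 0, 0, 0, 0, 0, 0, 0, 0, 0, 0, 0, 0, 0, 0, 0, 0, 0, 0, 0, 0, 0, 0, 0, 0, 0, 0, 0, 0, 0, 0, 0],
  fingers=1,
  grip_force=30,
)

```text
clock: 4.02
tcp_pos: [529.6, 108.9, 10.1]
eef_rot: [3.142, 0.0, 1.459]
force: [-0.2, 0.2, 0.3]
opening: 42.0
```

Call:
move_arm(
  plan=[0, 0, 0, 0, 0, 0, 0, 0, 0, 0, 0, 0, 0, 0, 0, 0, 0, 0, 0, 0, 0, 0, 0, 0, 0, 0, 0, 0, 0, 0, 0, 0, 0, 0, 0, 0, 0, 0, 0, 0, 0, 0, 0, 0, 0, 0, 0, 0],
)

```text
clock: 4.68
tcp_pos: [529.4, 109.0, 10.0]
eef_rot: [-3.141, 0.0, 1.459]
force: [-2.8, 0.6, 1.9]
opening: 4.9
```

Run:
```python
from h import *
s=sense();print(s['clock'],s['opening'],s['tcp_pos'])
# rail frame est
th=.074; C=np.array([653,320.8]); R=np.array([[np.cos(th),-np.sin(th)],[np.sin(th),np.cos(th)]])
print('home grip point', C+R@np.array([-97.5,-142+1.5]))
print('10mm short', C+R@np.array([-107.5,-152+1.5]), 'yaw',1.57+th)
```

```text
4.6833 4.88342565932119 [529.35178759 108.95238839  10.00632817]
home grip point [566.1543468  173.47609657]
10mm short [556.92103912 162.76413927] yaw 1.6440000000000001
```

```bash
python3 p.py 552 160 10 1.646
```

```text
Traceback (most recent call last):
  File "p.py", line 2, in <module>
    plan(*map(float,sys.argv[1:5]))
    ~~~~^^^^^^^^^^^^^^^^^^^^^^^^^^^
  File "h.py", line 36, in plan
    print('row:',[*v.tolist(),0,0,w],'need rows',max(D/41.7,abs(w*90)/7.16).round(1) if D else 0,'-> cmd',np.round(n,3).tolist())
                                                 ^^^^^^^^^^^^^^^^^^^^^^^^^^^^^^^^
AttributeError: 'float' object has no attribute 'round'
```

```bash
sed -i 's/max(D\/41.7,abs(w\*90)\/7.16).round(1) if D else 0/round(float(max(D\/41.7,abs(w*90)\/7.16)),1)/' h.py; echo '[529.445,108.992,10.076,1.46]'>cmd.json;  python3 p.py 552 160 10 1.646
```

```text
row: [0.106, 0.034, 0.0, 0, 0, -0.118] need rows 1.5 -> cmd [552.201, 159.787, 10.076, 1.645]
```

Call:
move_arm(
  plan=[0.015, 0.005, 0, 0, 0, -0.017, 0.03, 0.01, 0, 0, 0, -0.034, 0.045, 0.014, 0, 0, 0, -0.05, 0.06, 0.019, 0, 0, 0, -0.067, 0.075, 0.024, 0, 0, 0, -0.084, 0.09, 0.029, 0, 0, 0, -0.1, 0.106, 0.034, 0, 0, 0, -0.118, 0.106, 0.034, 0, 0, 0, -0.118],
)

```text
clock: 5.35
tcp_pos: [552.8, 162.4, 10.1]
eef_rot: [3.141, -0.002, 1.649]
force: [-0.6, 2.6, -1.5]
opening: 4.8
```

Run:
```python
from h import *
s=sense();print(s['clock'],s['opening'],s['tcp_pos'],s['eef_rot'],s['force'])
im=camera('wrist');cv2.imwrite('pics/w4.png',im)
im=camera('scene');crop(im,230,140,430,290,'s4.png')
```

```text
5.35 4.847466093345783 [552.83059901 162.39533083  10.09544843] [ 3.14072712e+00 -1.99577167e-03  1.64936574e+00] [-0.5978771   2.60829107 -1.51939284]
```

View pics/w4.png

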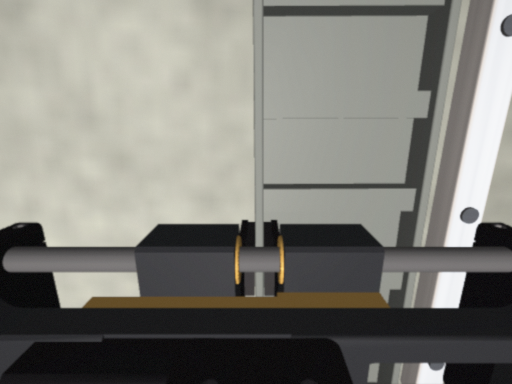

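View pics/s4.png

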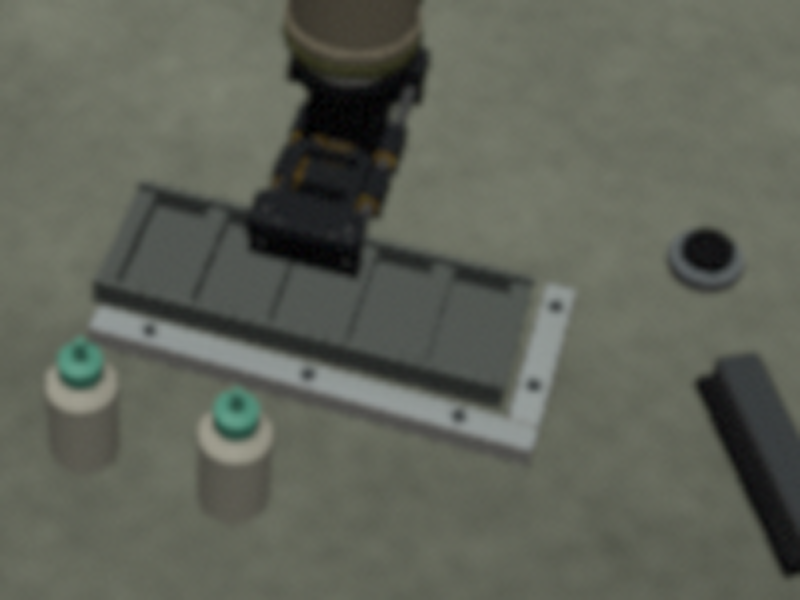

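```bash
python3 p.py 563 170 10 1.645
```

```text
row: [0.019, 0.023, 0.0, 0, 0, 0.0] need rows 0.4 -> cmd [562.961, 170.118, 10.076, 1.645]
```

Call:
move_arm(
  plan=[0.005, 0.006, 0, 0, 0, 0, 0.01, 0.012, 0, 0, 0, 0, 0.015, 0.018, 0, 0, 0, 0, 0.019, 0.023, 0, 0, 0, 0, 0.019, 0.023, 0, 0, 0, 0, 0.019, 0.023, 0, 0, 0, 0],
)

```text
clock: 5.95
tcp_pos: [563.3, 169.8, 10.0]
eef_rot: [3.141, 0.0, 1.644]
force: [-0.2, -2.0, -0.5]
opening: 4.5
```

```bash
python3 p.py 568 172 10 1.645
```

```text
row: [0.003, 0.01, 0.0, 0, 0, 0.0] need rows 0.1 -> cmd [567.836, 171.986, 10.076, 1.645]
```

Call:
move_arm(
  plan=[0.001, 0.003, 0, 0, 0, 0, 0.002, 0.006, 0, 0, 0, 0, 0.003, 0.01, 0, 0, 0, 0, 0.003, 0.01, 0, 0, 0, 0, 0.003, 0.01, 0, 0, 0, 0],
)

```text
clock: 6.37
tcp_pos: [566.5, 171.0, 10.0]
eef_rot: [-3.138, 0.002, 1.644]
force: [-9.1, -4.6, 9.8]
opening: 5.0
```

Run:
```python
from h import *
s=sense();print(s['clock'],s['opening'],s['tcp_pos'],s['eef_rot'],s['force'],s['torque'])
im=camera('scene');crop(im,230,140,430,290,'s5.png')
im=camera('side');crop(im,160,170,320,290,'s5b.png')
```

```text
6.3667 5.04984679471542 [566.49130824 171.00670409   9.99226084] [-3.13834788e+00  1.86550398e-03  1.64445995e+00] [-9.07100198 -4.5639699   9.76922312] [-1.07610639  2.02656011 -0.06584086]
```

View pics/s5.png

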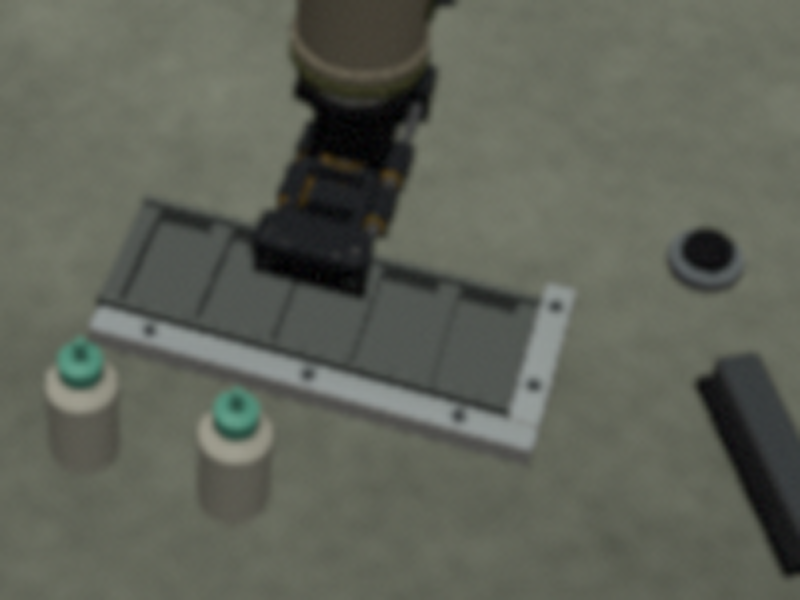

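View pics/s5b.png

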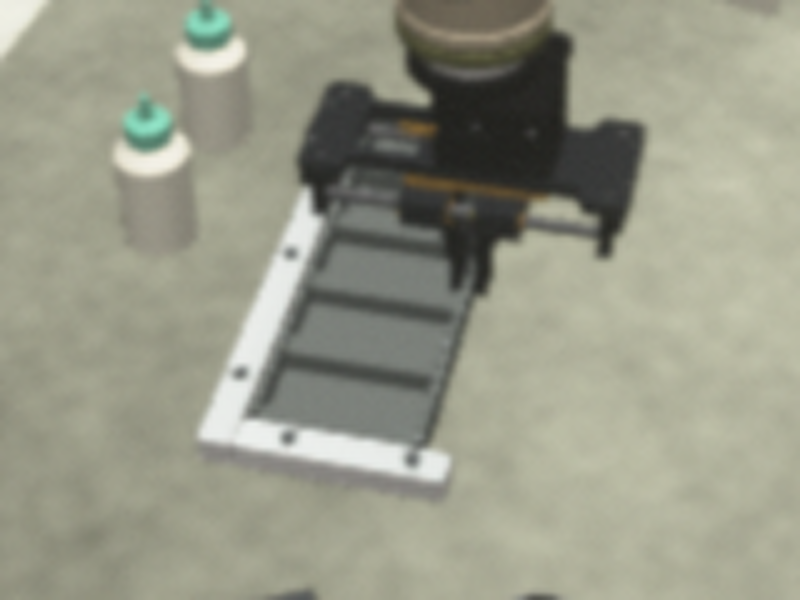

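```bash
python3 p.py 570.5 177.5 10 1.645
```

```text
row: [0.011, 0.006, 0.0, 0, 0, 0.0] need rows 0.2 -> cmd [570.418, 177.694, 10.076, 1.645]
```

Call:
move_arm(
  plan=[0.004, 0, 0, 0, 0, 0, 0.008, 0.002, 0, 0, 0, 0, 0.011, 0.004, 0, 0, 0, 0, 0.011, 0.006, 0, 0, 0, 0, 0.011, 0.006, 0, 0, 0, 0, 0.011, 0.006, 0, 0, 0, 0],
)

```text
clock: 6.97
tcp_pos: [566.5, 171.2, 9.9]
eef_rot: [-3.131, 0.011, 1.642]
force: [-27.5, -23.3, 32.9]
opening: 4.9
```

Run:
```python
from h import *
s=sense();print(s['clock'],s['opening'],s['tcp_pos'],s['eef_rot'],s['force'],s['torque'])
im=camera('scene');crop(im,230,140,430,290,'s6.png')
im=camera('wrist');cv2.imwrite('pics/w6.png',im)
```

```text
6.9667 4.854878047105896 [566.50234895 171.19000646   9.87009198] [-3.13098096  0.01066172  1.64182348] [-27.45851538 -23.28347939  32.87316049] [-5.27528819  6.0895014  -0.00986065]
```

View pics/s6.png

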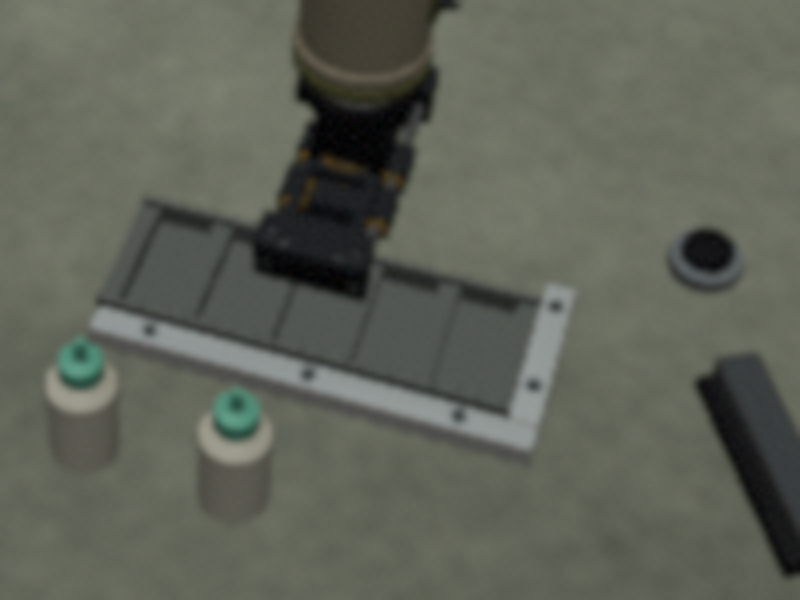

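View pics/w6.png

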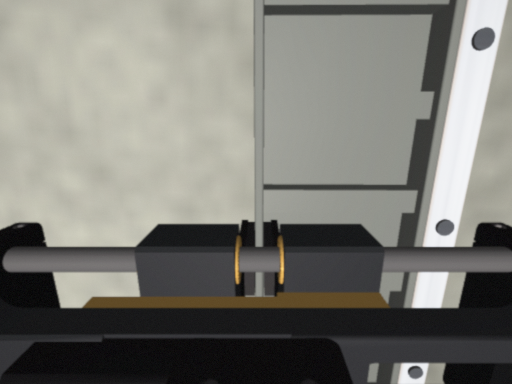

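```bash
python3 p.py 567 171.8 10 1.645
```

```text
row: [-0.011, -0.008, 0.0, 0, 0, 0.0] need rows 0.2 -> cmd [566.839, 171.911, 10.076, 1.645]
```

Call:
move_arm(
  plan=[-0.004, -0.003, 0, 0, 0, 0, -0.008, -0.006, 0, 0, 0, 0, -0.011, -0.008, 0, 0, 0, 0, -0.011, -0.008, 0, 0, 0, 0, -0.011, -0.008, 0, 0, 0, 0],
)

```text
clock: 7.48
tcp_pos: [566.6, 171.1, 10.0]
eef_rot: [-3.14, 0.001, 1.644]
force: [-6.3, -4.5, 5.6]
opening: 4.3
```

Call:
move_arm(
  plan=[0, 0, 0, 0, 0, 0, 0, 0, 0, 0, 0, 0, 0, 0, 0, 0, 0, 0, 0, 0, 0, 0, 0, 0, 0, 0, 0, 0, 0, 0, 0, 0, 0, 0, 0, 0],
  fingers=0,
)

```text
clock: 7.98
tcp_pos: [567.1, 172.0, 10.0]
eef_rot: [3.141, -0.0, 1.645]
force: [-0.2, -0.6, 0.2]
opening: 36.7
```

```bash
python3 p.py 567 171.8 230 1.645
```

```text
row: [-0.0, 0.0, -0.44, 0, 0, 0.0] need rows 5.3 -> cmd [566.839, 171.911, 230.076, 1.645]
```

Call:
move_arm(
  plan=[0, 0, -0.03, 0, 0, 0, 0, 0, -0.1, 0, 0, 0, 0, 0, -0.18, 0, 0, 0, 0, 0, -0.26, 0, 0, 0, 0, 0, -0.34, 0, 0, 0, 0, 0, -0.42, 0, 0, 0, 0, 0, -0.44, 0, 0, 0, 0, 0, -0.44, 0, 0, 0],
)

```text
clock: 8.65
tcp_pos: [568.4, 172.9, 235.2]
eef_rot: [3.134, -0.001, 1.645]
force: [0.0, 0.4, -1.1]
opening: 84.8
```

Run:
```python
from h import *
s=sense();print(s['clock'],s['opening'],s['tcp_pos'],s['eef_rot'],s['force'])
im=camera('wrist');cv2.imwrite('pics/w7.png',im)
im=camera('scene');crop(im,230,140,430,290,'s7.png')
im=camera('side');crop(im,160,170,320,290,'s7b.png')
```

```text
8.65 84.82143426565645 [568.43720501 172.94063312 235.18708393] [ 3.13441049e+00 -1.11444986e-03  1.64502964e+00] [ 0.0499066   0.35850596 -1.12108913]
```

View pics/w7.png

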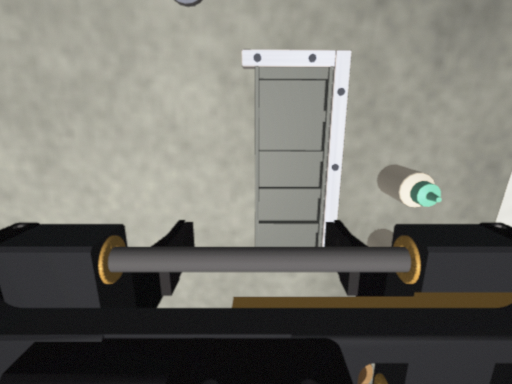

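View pics/s7b.png

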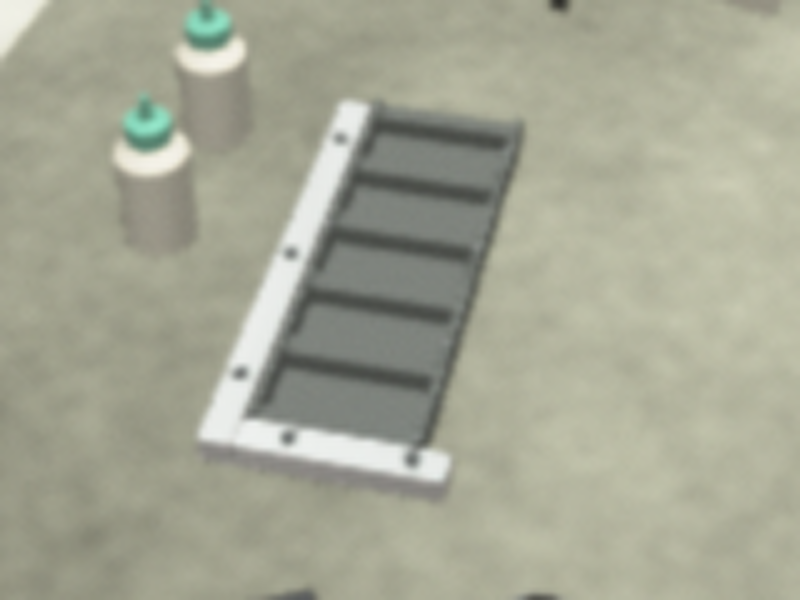

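Run:
```python
from h import *
s=sense(); cp=campose('wrist',s)
crop(cv2.imread('pics/w7.png'),230,30,370,140,'w7c.png')
# predicted
th=.0742; C=np.array([653.,320.8])
R=np.array([[np.cos(th),-np.sin(th)],[np.sin(th),np.cos(th)]])
for l,z in [((0,0),20),((-120,0),20),((0,-150),20),((20,20),20)]:
    X=np.r_[C+R@np.array(l),z]; print(l,X.round(1),proj(X,cp).round(1))
print(ray((186.5,-3),cp,20))
```

```text
(0, 0) [653.  320.8  20. ] [[336.7  61.6]]
(-120, 0) [533.3 311.9  20. ] [[241.1  61.6]]
(0, -150) [664.1 171.2  20. ] [[328.7 178.7]]
(20, 20) [671.5 342.2  20. ] [[354.2  43.8]]
[[464.7392096  377.07457964  20.        ]]
```

View pics/w7c.png

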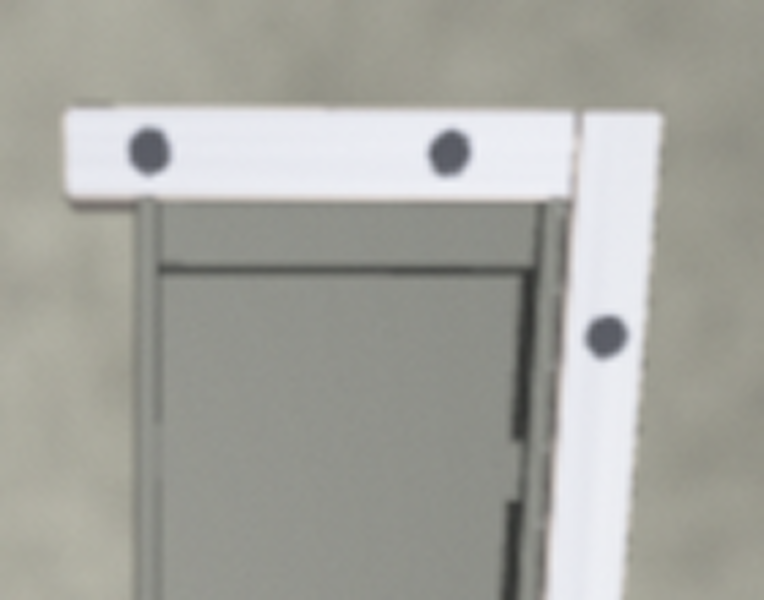

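```bash
python3 p.py 600 220 130 1.645
```

```text
row: [0.091, 0.073, 0.2, 0, 0, 0.0] need rows 2.8 -> cmd [599.848, 220.004, 130.076, 1.645]
```

Call:
move_arm(
  plan=[0.03, 0.02, 0.06, 0, 0, 0, 0.06, 0.045, 0.12, 0, 0, 0, 0.08, 0.065, 0.17, 0, 0, 0, 0.091, 0.073, 0.2, 0, 0, 0, 0.091, 0.073, 0.2, 0, 0, 0, 0.091, 0.073, 0.2, 0, 0, 0, 0.091, 0.073, 0.2, 0, 0, 0],
)

```text
clock: 9.38
tcp_pos: [600.4, 219.5, 131.3]
eef_rot: [3.14, -0.0, 1.644]
force: [0.2, -0.2, -0.5]
opening: 87.1
```

Run:
```python
from h import *
s=sense();print(s['clock'],s['tcp_pos'],s['eef_rot'],np.abs(s['qvel']).max())
cp=campose('wrist',s)
im=camera('wrist');cv2.imwrite('pics/w8.png',im)
th=.0742; C=np.array([653.,320.8])
R=np.array([[np.cos(th),-np.sin(th)],[np.sin(th),np.cos(th)]])
for l,z in [((0,0),20),((-120,0),20),((0,-150),20),((20,20),20),((-100,0),24)]:
    X=np.r_[C+R@np.array(l),z]; print(l,X.round(1),proj(X,cp).round(1))
```

```text
9.3833 [600.35334071 219.51890435 131.3353924 ] [ 3.14046496e+00 -3.27723408e-05  1.64428888e+00] 0.01769024189292604
(0, 0) [653.  320.8  20. ] [[322.1  92.2]]
(-120, 0) [533.3 311.9  20. ] [[195.7  92.2]]
(0, -150) [664.1 171.2  20. ] [[313.8 237.8]]
(20, 20) [671.5 342.2  20. ] [[344.9  69.3]]
(-100, 0) [553.3 313.4  24. ] [[216.2  91.8]]
```

View pics/w8.png

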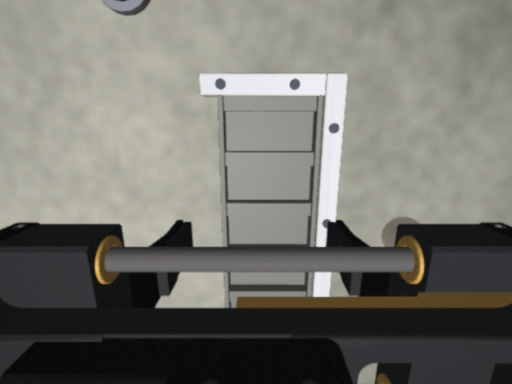

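```bash
cat >> h.py <<'E'
def masks(im):
    hsv=cv2.cvtColor(im,cv2.COLOR_BGR2HSV)
    teal=cv2.inRange(hsv,(70,60,40),(100,255,255))
    white=cv2.inRange(hsv,(0,0,125),(180,70,255))
    return teal,white
E
python3 - <<'E'
from h import *
for n,v in (('scene',138),('side',190)):
    im=camera(n);cp=campose(n)
    hsv=cv2.cvtColor(im,cv2.COLOR_BGR2HSV); teal=cv2.inRange(hsv,(70,70,50),(100,255,255)); wh=cv2.inRange(hsv,(0,0,v),(180,45,255))
    N,_,st,ce=cv2.connectedComponentsWithStats(teal); M,_,sw,cw=cv2.connectedComponentsWithStats(wh)
    for i in range(1,N):
        if st[i,4]<10: continue
        X=ray(ce[i],cp,14)[0]
        j=min((j for j in range(1,M) if 30<sw[j,4]<400),key=lambda j:np.hypot(*(cw[j]-ce[i])))
        Y=ray(cw[j],cp,20)[0]; d=X-Y
        print(n,ce[i].round(1),st[i,4],sw[j,4],'cap',X.round(0)[:2],'body',Y.round(0)[:2],'len',np.hypot(d[0],d[1]).round(0),'yaw',round(float(np.arctan2(d[1],d[0])),2),'orig',(Y+.25*d).round(0)[:2])
E
```

```text
scene [187.3 134.5] 42 103 cap [ 453. -298.] body [ 411. -288.] len 44.0 yaw -0.24 orig [ 421. -291.]
scene [157. 136.] 41 98 cap [ 497. -384.] body [ 453. -388.] len 44.0 yaw 0.08 orig [ 464. -387.]
scene [209.6 152.7] 46 115 cap [ 500. -193.] body [ 457. -185.] len 43.0 yaw -0.17 orig [ 468. -187.]
scene [151.7 162.4] 51 116 cap [ 606. -334.] body [ 563. -349.] len 46.0 yaw 0.33 orig [ 574. -345.]
scene [173.  174.5] 52 129 cap [ 625. -248.] body [ 582. -244.] len 43.0 yaw -0.09 orig [ 593. -245.]
scene [249.7 230.5] 102 80 cap [723.  47.] body [751.  58.] len 30.0 yaw -2.76 orig [744.  56.]
scene [288.7 243. ] 106 83 cap [719. 157.] body [747. 164.] len 29.0 yaw -2.89 orig [740. 162.]
side [308.2 136.1] 15 80 cap [ 499. -383.] body [ 459. -392.] len 41.0 yaw 0.21 orig [ 469. -390.]
side [279.9 138.1] 14 73 cap [ 605. -334.] body [ 569. -351.] len 40.0 yaw 0.45 orig [ 578. -347.]
side [269.  148.7] 13 82 cap [ 628. -246.] body [ 587. -248.] len 41.0 yaw 0.04 orig [ 598. -248.]
side [314.9 148.6] 12 89 cap [ 457. -299.] body [ 418. -293.] len 40.0 yaw -0.17 orig [ 427. -294.]
side [297.7 161.9] 16 100 cap [ 504. -191.] body [ 462. -189.] len 41.0 yaw -0.05 orig [ 473. -190.]
side [189.1 194.7] 58 77 cap [811.  98.] body [791. 133.] len 40.0 yaw -1.06 orig [796. 124.]
```

```bash
python3 p.py 520 -30 230 0.8;python3 p.py 430 -280 230 0
```

```text
row: [-0.487, -0.196, -0.2, 0, 0, 0.538] need rows 6.8 -> cmd [520.258, -30.12, 230.076, 0.8]
row: [-0.484, 0.219, 0.0, 0, 0, 0.509] need rows 6.4 -> cmd [430.272, -280.033, 230.076, 0.001]
```

Call:
move_arm(
  plan=[-0.06, -0.02, -0.06, 0, 0, 0.07, -0.13, -0.05, -0.12, 0, 0, 0.145, -0.2, -0.08, -0.16, 0, 0, 0.22, -0.27, -0.11, -0.18, 0, 0, 0.3, -0.34, -0.14, -0.2, 0, 0, 0.38, -0.41, -0.165, -0.2, 0, 0, 0.455, -0.487, -0.196, -0.2, 0, 0, 0.53, -0.487, -0.196, -0.2, 0, 0, 0.538],
)

```text
clock: 10.2
tcp_pos: [518.6, -39.7, 231.4]
eef_rot: [3.137, 0.002, 0.781]
force: [-0.1, 0.0, -0.0]
opening: 87.1
```

Call:
move_arm(
  plan=[-0.07, 0.03, 0, 0, 0, 0.075, -0.14, 0.065, 0, 0, 0, 0.15, -0.21, 0.1, 0, 0, 0, 0.225, -0.28, 0.13, 0, 0, 0, 0.3, -0.36, 0.165, 0, 0, 0, 0.375, -0.43, 0.195, 0, 0, 0, 0.45, -0.484, 0.219, 0, 0, 0, 0.509, -0.484, 0.219, 0, 0, 0, 0.509],
)

```text
clock: 10.87
tcp_pos: [426.7, -286.8, 230.9]
eef_rot: [3.139, -0.0, -0.015]
force: [-0.5, -0.4, -0.9]
opening: 87.0
```

Call:
move_arm(
  plan=[0, 0, 0, 0, 0, 0, 0, 0, 0, 0, 0, 0, 0, 0, 0, 0, 0, 0, 0, 0, 0, 0, 0, 0],
)

```text
clock: 11.2
tcp_pos: [430.9, -278.8, 230.4]
eef_rot: [3.141, -0.001, 0.003]
force: [0.7, -0.9, -0.5]
opening: 87.2
```

```bash
cat >> h.py <<'E'
def wb(im,cp,v=150,smax=45,amin=60):
    hsv=cv2.cvtColor(im,cv2.COLOR_BGR2HSV); teal=cv2.inRange(hsv,(70,70,50),(100,255,255)); wh=cv2.inRange(hsv,(0,0,v),(180,smax,255))
    N,_,st,ce=cv2.connectedComponentsWithStats(teal); M,lab,sw,cw=cv2.connectedComponentsWithStats(wh)
    out=[]
    for i in range(1,N):
        if st[i,4]<amin: continue
        X=ray(ce[i],cp,18)[0]
        j=min((j for j in range(1,M) if 2*amin<sw[j,4]<8000),key=lambda j:np.hypot(*(cw[j]-ce[i])),default=None)
        if j is None: continue
        c,_=cv2.findContours((lab==j).astype(np.uint8),cv2.RETR_EXTERNAL,cv2.CHAIN_APPROX_NONE)
        box=ray(cv2.boxPoints(cv2.minAreaRect(c[0])),cp,28)
        e=[np.linalg.norm(box[1]-box[0]),np.linalg.norm(box[2]-box[1])]
        ax=(box[1]-box[0]) if e[0]>e[1] else (box[2]-box[1]); Y=box.mean(0); d=X-Y
        ax=ax/np.linalg.norm(ax); ax=ax*np.sign(ax@d)
        O=Y+10*ax
        out.append((O,np.arctan2(ax[1],ax[0])))
        print('px',ce[i].round(0),cw[j].round(0),'sides',np.sort(e).round(0),'cap-body',np.hypot(d[0],d[1]).round(0),'yaw',np.arctan2(ax[1],ax[0]).round(3),'orig',O.round(1)[:2])
    return out
E
python3 - <<'E'
from h import *
s=sense();print(s['clock'],s['tcp_pos'],s['eef_rot'],s['qpos'].round(2))
cp=campose('wrist',s); im=camera('wrist');cv2.imwrite('pics/w9.png',im); wb(im,cp)
E
```

```text
11.2 [ 430.85818343 -278.78990836  230.4314341 ] [ 3.14132062e+00 -6.51300419e-04  2.92494816e-03] [ 0.77  0.1  -0.3   1.73  0.03  1.32 -1.11]
px [233.  14.] [247. 287.] sides [ 60. 289.] cap-body 377.0 yaw 1.574 orig [ 251.1 -258.3]
px [302.  33.] [247. 287.] sides [ 60. 289.] cap-body 362.0 yaw -1.568 orig [ 251.1 -278.3]
px [194. 121.] [247. 287.] sides [ 60. 289.] cap-body 262.0 yaw 1.574 orig [ 251.1 -258.3]
px [336. 124.] [247. 287.] sides [ 60. 289.] cap-body 272.0 yaw -1.568 orig [ 251.1 -278.3]
px [272. 156.] [247. 287.] sides [ 60. 289.] cap-body 206.0 yaw -1.568 orig [ 251.1 -278.3]
```

View pics/w9.png

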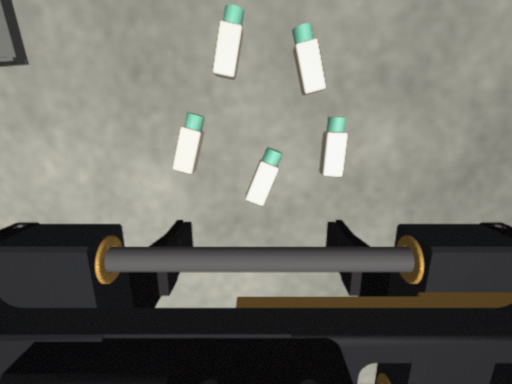

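Run:
```python
from h import *
s=sense();cp=campose('wrist',s); im=cv2.imread('pics/w9.png')
hsv=cv2.cvtColor(im,cv2.COLOR_BGR2HSV); print(hsv[50,228],hsv[180,100],hsv[150,188])
wb(im,cp,v=200)
```

```text
[ 30   6 247] [ 28  18 170] [ 30   8 248]
px [233.  14.] [227.  48.] sides [26. 59.] cap-body 42.0 yaw -0.207 orig [ 596.2 -241.8]
px [302.  33.] [311.  65.] sides [26. 60.] cap-body 41.0 yaw 0.275 orig [ 577.4 -340.8]
px [194. 121.] [186. 150.] sides [27. 60.] cap-body 39.0 yaw -0.279 orig [ 473.  -184.3]
px [336. 124.] [335. 154.] sides [27. 59.] cap-body 39.0 yaw -0.041 orig [ 468.6 -382. ]
px [272. 156.] [262. 183.] sides [27. 59.] cap-body 39.0 yaw -0.376 orig [ 427.6 -287.3]
```

```bash
python3 p.py 430 -183 110 -0.25
```

```text
row: [-0.0, -0.194, 0.24, 0, 0, 0.16] need rows 3.7 -> cmd [430.201, -183.033, 110.076, -0.251]
```

Call:
move_arm(
  plan=[0, -0.05, 0.06, 0, 0, 0.04, 0, -0.1, 0.12, 0, 0, 0.08, 0, -0.14, 0.18, 0, 0, 0.12, 0, -0.18, 0.22, 0, 0, 0.15, 0, -0.194, 0.24, 0, 0, 0.16, 0, -0.194, 0.24, 0, 0, 0.16, 0, -0.194, 0.24, 0, 0, 0.16, 0, -0.194, 0.24, 0, 0, 0.16],
  fingers=0.4,
)

```text
clock: 11.92
tcp_pos: [430.8, -183.8, 111.1]
eef_rot: [3.141, -0.002, -0.251]
force: [1.0, -1.7, -0.0]
opening: 53.2
```

Run:
```python
from h import *
s=sense();print(s['clock'],s['tcp_pos'],s['eef_rot'],s['opening'])
cp=campose('wrist',s); im=camera('wrist');cv2.imwrite('pics/w10.png',im); wb(im,cp,v=200)
```

```text
11.9167 [ 430.84009736 -183.84478958  111.12505533] [ 3.14110521e+00 -1.64635461e-03 -2.50745526e-01] 53.20775575342377
px [459.  70.] [469. 114.] sides [26. 62.] cap-body 39.0 yaw -0.036 orig [ 469.1 -380.3]
px [247. 122.] [247. 166.] sides [27. 59.] cap-body 40.0 yaw -0.248 orig [ 473.1 -184. ]
px [369. 144.] [364. 186.] sides [27. 61.] cap-body 39.0 yaw -0.378 orig [ 427.4 -286.4]
```

View pics/w10.png

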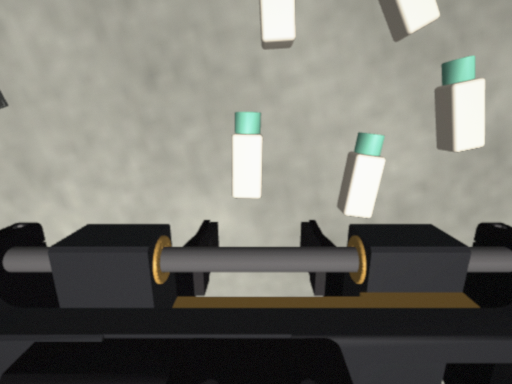

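```bash
python3 p.py 472.5 -184.2 17 -0.25
```

```text
row: [0.083, -0.019, 0.186, 0, 0, -0.0] need rows 2.5 -> cmd [472.761, -184.121, 17.076, -0.251]
```

Call:
move_arm(
  plan=[0.03, -0.008, 0.03, 0, 0, 0, 0.06, -0.015, 0.05, 0, 0, 0, 0.083, -0.019, 0.08, 0, 0, 0, 0.083, -0.019, 0.12, 0, 0, 0, 0.083, -0.019, 0.155, 0, 0, 0, 0.083, -0.019, 0.18, 0, 0, 0, 0.083, -0.019, 0.186, 0, 0, 0, 0.083, -0.019, 0.186, 0, 0, 0],
)

```text
clock: 12.63
tcp_pos: [472.6, -184.8, 17.0]
eef_rot: [3.142, 0.0, -0.252]
force: [0.7, 0.1, -0.4]
opening: 52.4
```

Call:
move_arm(
  plan=[0, 0, 0, 0, 0, 0, 0, 0, 0, 0, 0, 0, 0, 0, 0, 0, 0, 0, 0, 0, 0, 0, 0, 0, 0, 0, 0, 0, 0, 0, 0, 0, 0, 0, 0, 0, 0, 0, 0, 0, 0, 0],
  fingers=1,
  grip_force=20,
)

```text
clock: 13.22
tcp_pos: [473.1, -184.3, 17.6]
eef_rot: [3.141, -0.001, -0.251]
force: [-1.1, -0.4, 5.7]
opening: 27.8
```

```bash
python3 - <<'E'
from h import *
s=sense();print(s['clock'],s['tcp_pos'],s['eef_rot'],s['opening'])
th=.0742; C=np.array([653.3,318.5]); R=np.array([[np.cos(th),-np.sin(th)],[np.sin(th),np.cos(th)]])
for i,y in enumerate((-108,-54,0,54,108)): print('pocket',i+1,(C+R@np.array([-50,-142+y])).round(1))
E
python3 p.py 500 -100 120 0;  python3 p.py 605 67 80 0.074
```

```text
13.2167 [ 473.05825324 -184.32349416   17.61283086] [ 3.14127927e+00 -8.35961406e-04 -2.51260298e-01] 27.831740312464476
pocket 1 [622.   65.5]
pocket 2 [618.  119.3]
pocket 3 [614.  173.2]
pocket 4 [610. 227.]
pocket 5 [606.  280.9]
row: [0.011, -0.176, -0.206, 0, 0, -0.16] need rows 3.3 -> cmd [499.911, -100.234, 120.076, 0.001]
row: [0.21, -0.334, 0.08, 0, 0, -0.047] need rows 4.8 -> cmd [604.789, 66.843, 80.076, 0.075]
```

Call:
move_arm(
  plan=[0, 0, -0.04, 0, 0, 0, 0, 0, -0.1, 0, 0, 0, 0, -0.03, -0.16, 0, 0, -0.03, 0.003, -0.08, -0.206, 0, 0, -0.07, 0.008, -0.14, -0.206, 0, 0, -0.12, 0.011, -0.176, -0.206, 0, 0, -0.16, 0.011, -0.176, -0.206, 0, 0, -0.16],
)

```text
clock: 13.8
tcp_pos: [500.8, -95.8, 119.9]
eef_rot: [-3.14, -0.0, 0.01]
force: [-0.4, -0.3, -0.7]
opening: 28.0
```

Call:
move_arm(
  plan=[0.04, -0.06, 0.01, 0, 0, -0.01, 0.08, -0.125, 0.02, 0, 0, -0.02, 0.12, -0.19, 0.04, 0, 0, -0.03, 0.16, -0.25, 0.06, 0, 0, -0.04, 0.19, -0.3, 0.08, 0, 0, -0.047, 0.21, -0.334, 0.08, 0, 0, -0.047, 0.21, -0.334, 0.08, 0, 0, -0.047, 0.21, -0.334, 0.08, 0, 0, -0.047],
)

```text
clock: 14.47
tcp_pos: [604.2, 67.2, 78.4]
eef_rot: [-3.141, 0.003, 0.076]
force: [-0.6, -0.3, -0.3]
opening: 27.6
```

```bash
python3 - <<'E'
from h import *
s=sense();print(s['clock'],s['tcp_pos'],s['eef_rot'],s['opening'],s['force'])
im=camera('wrist');cv2.imwrite('pics/w11.png',im)
im=camera('side');crop(im,180,130,320,250,'s11.png')
E
python3 p.py 622 65.5 45 0.074
```

```text
14.4667 [604.17755995  67.23368019  78.38347519] [-3.14136941e+00  2.62594591e-03  7.56842998e-02] 27.59384383029679 [-0.60496214 -0.28207627 -0.26325422]
row: [0.034, 0.005, 0.07, 0, 0, 0.0] need rows 0.9 -> cmd [621.928, 65.616, 45.076, 0.075]
```

View pics/w11.png

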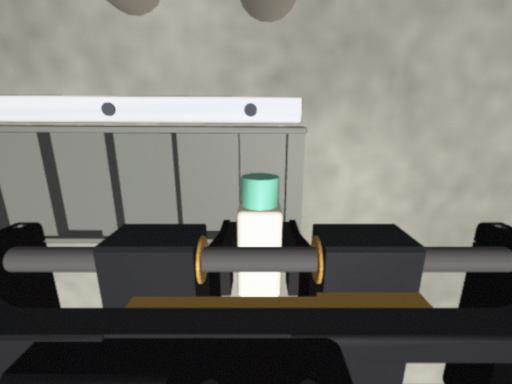

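View pics/s11.png

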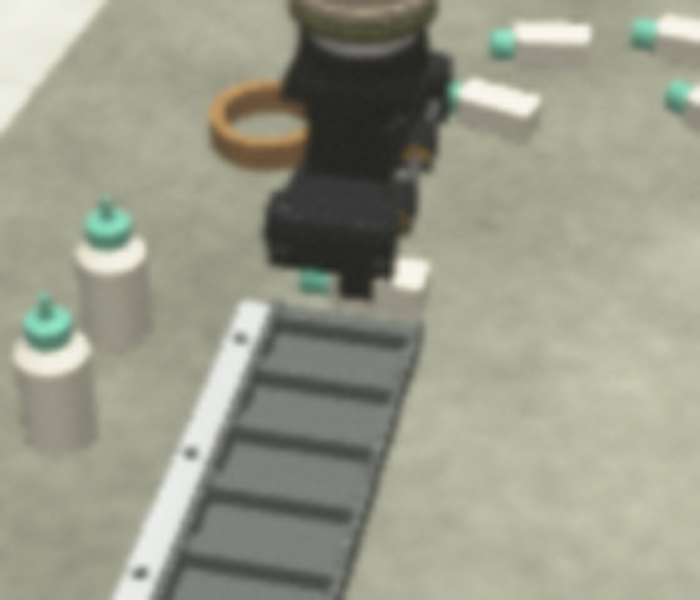

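Run:
```python
from h import *
s=sense();cp=campose('wrist',s)
th=.0742; C=np.array([653.3,318.5]); R=np.array([[np.cos(th),-np.sin(th)],[np.sin(th),np.cos(th)]])
f=lambda px,z: (R.T@(ray(px,cp,z)[0][:2]-C)).round(1)
print('far right corner',f((305,128),24),'rail end',f((301,98),20), f((301,122),20))
for x in (287,240): print(x,f((x,150),18),f((x,150),4))
for x in (178,175,118,110,45,50):print(x,f((x,150),18),f((x,150),4))
```

```text
far right corner [  -1.8 -285.8] rail end [  20.6 -282.4] [   2.7 -283.1]
287 [ -19.4 -272.8] [ -20.9 -274.3]
240 [ -19.3 -234.4] [ -20.8 -233.4]
178 [ -19.2 -183.7] [ -20.7 -179.5]
175 [ -19.2 -181.2] [ -20.7 -176.9]
118 [ -19.2 -134.6] [ -20.6 -127.4]
110 [ -19.2 -128.1] [ -20.6 -120.4]
45 [-19.1 -74.9] [-20.5 -64. ]
50 [-19.1 -79. ] [-20.5 -68.3]
```

```bash
echo '[604.789, 66.843, 80.076, 0.075]'>cmd.json; python3 p.py 622 63 22.5 0.075
```

```text
row: [0.034, 0.01, 0.115, 0, 0, -0.0] need rows 1.4 -> cmd [622.116, 63.131, 22.576, 0.075]
```

Call:
move_arm(
  plan=[0.012, 0.004, 0.01, 0, 0, 0, 0.025, 0.008, 0.02, 0, 0, 0, 0.034, 0.01, 0.03, 0, 0, 0, 0.034, 0.01, 0.05, 0, 0, 0, 0.034, 0.01, 0.075, 0, 0, 0, 0.034, 0.01, 0.1, 0, 0, 0, 0.034, 0.01, 0.115, 0, 0, 0, 0.034, 0.01, 0.115, 0, 0, 0],
)

```text
clock: 15.23
tcp_pos: [621.4, 63.0, 20.6]
eef_rot: [3.142, 0.002, 0.074]
force: [-0.0, 0.6, -1.1]
opening: 27.6
```

Run:
```python
from h import *
s=sense();print(s['clock'],s['tcp_pos'],s['eef_rot'],s['opening'],s['force'])
im=camera('wrist');cv2.imwrite('pics/w12.png',im)
im=camera('side');crop(im,180,130,320,250,'s12.png')
```

```text
15.2333 [621.40567883  62.96291015  20.64716055] [3.14150263e+00 1.84420768e-03 7.41517326e-02] 27.5953811766584 [-0.02774339  0.59562785 -1.11025691]
```

View pics/w12.png

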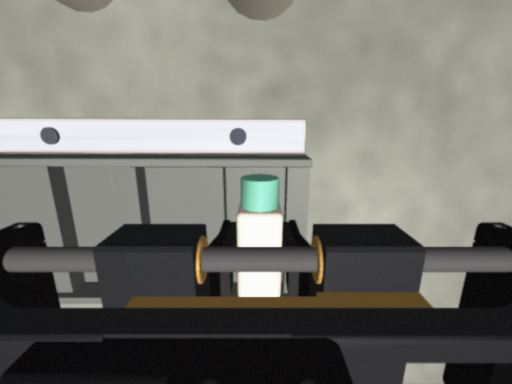

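View pics/s12.png

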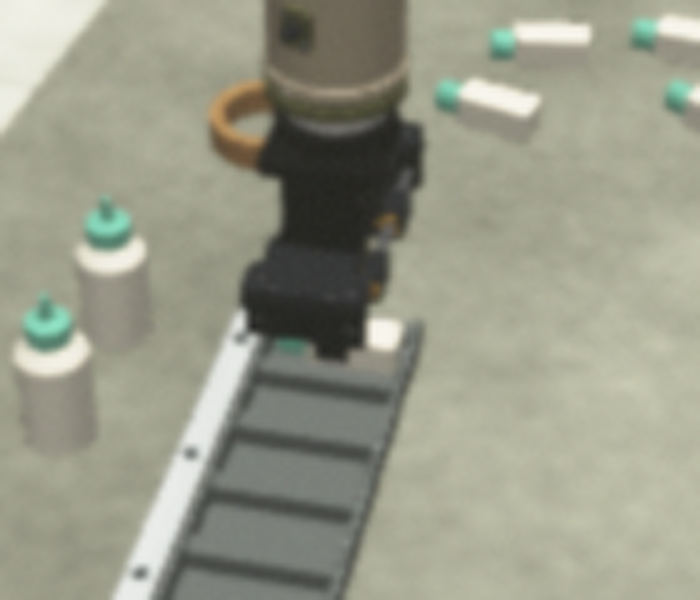

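Call:
move_arm(
  plan=[0, 0, 0, 0, 0, 0, 0, 0, 0, 0, 0, 0, 0, 0, 0, 0, 0, 0, 0, 0, 0, 0, 0, 0],
  fingers=0.52,
)

```text
clock: 15.67
tcp_pos: [622.3, 63.0, 22.7]
eef_rot: [3.141, -0.0, 0.074]
force: [-0.4, -0.5, 0.7]
opening: 40.3
```

```bash
python3 p.py 600 60 130 0.075
```

```text
row: [-0.045, 0.003, -0.215, 0, 0, -0.0] need rows 2.6 -> cmd [599.792, 59.949, 130.076, 0.075]
```

Call:
move_arm(
  plan=[0, 0, -0.03, 0, 0, 0, 0, 0, -0.08, 0, 0, 0, -0.02, 0, -0.14, 0, 0, 0, -0.045, 0.003, -0.19, 0, 0, 0, -0.045, 0.003, -0.215, 0, 0, 0, -0.045, 0.003, -0.215, 0, 0, 0, -0.045, 0.003, -0.215, 0, 0, 0],
)

```text
clock: 16.25
tcp_pos: [600.4, 59.6, 130.2]
eef_rot: [3.141, -0.001, 0.074]
force: [-0.3, -0.1, -1.0]
opening: 41.7
```

```bash
python3 - <<'E'
from h import *
s=sense();print(s['clock'],s['tcp_pos'],s['eef_rot'],s['opening'],s['force'])
cp=campose('wrist',s);im=camera('wrist');cv2.imwrite('pics/w13.png',im)
th=.0742; C=np.array([653.4,316.1]); R=np.array([[np.cos(th),-np.sin(th)],[np.sin(th),np.cos(th)]])
for o,y in wb(im,cp,v=200): print('rel stops',R.T@(o[:2]-C),y-th)
E
python3 p.py 445 -283 160 -0.37
```

```text
16.25 [600.40548016  59.6474982  130.23508005] [ 3.14114852e+00 -1.30143161e-03  7.35914744e-02] 41.66281489393662 [-0.31303137 -0.07325525 -1.04567161]
px [257. 142.] [257. 183.] sides [26. 60.] cap-body 40.0 yaw 0.059 orig [620.9  61.9]
rel stops [ -51.27298049 -251.09759021] -0.015187721690748883
row: [-0.36, 0.661, -0.06, 0, 0, 0.283] need rows 9.1 -> cmd [445.062, -283.109, 160.076, -0.37]
```

View pics/w13.png

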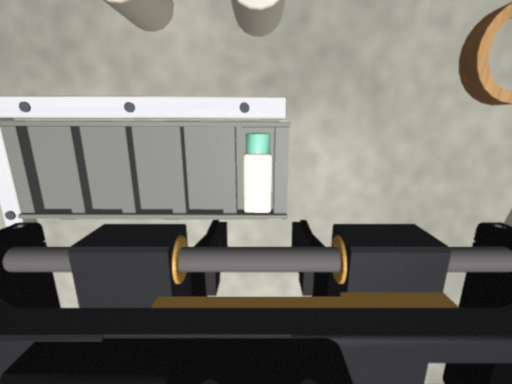

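```bash
echo '[599.792, 59.949, 130.076, 0.075]'>cmd.json; python3 p.py 500 -110 150 -0.1; python3 p.py 395 -272 120 -0.37
```

```text
row: [-0.224, 0.324, -0.04, 0, 0, 0.111] need rows 4.7 -> cmd [500.245, -109.988, 150.076, -0.099]
row: [-0.177, 0.343, 0.06, 0, 0, 0.172] need rows 4.7 -> cmd [395.17, -271.863, 120.076, -0.37]
```

Call:
move_arm(
  plan=[-0.03, 0.04, -0.01, 0, 0, 0.015, -0.07, 0.1, -0.02, 0, 0, 0.03, -0.12, 0.17, -0.03, 0, 0, 0.055, -0.17, 0.245, -0.04, 0, 0, 0.08, -0.224, 0.324, -0.04, 0, 0, 0.111],
  fingers=0.4,
)

```text
clock: 16.72
tcp_pos: [504.7, -101.4, 149.0]
eef_rot: [-3.141, 0.001, -0.102]
force: [1.0, -1.0, 0.4]
opening: 51.9
```

Call:
move_arm(
  plan=[-0.04, 0.075, 0.01, 0, 0, 0.035, -0.08, 0.15, 0.02, 0, 0, 0.07, -0.115, 0.22, 0.04, 0, 0, 0.105, -0.145, 0.28, 0.05, 0, 0, 0.14, -0.165, 0.32, 0.06, 0, 0, 0.16, -0.177, 0.343, 0.06, 0, 0, 0.172, -0.177, 0.343, 0.06, 0, 0, 0.172, -0.177, 0.343, 0.06, 0, 0, 0.172],
)

```text
clock: 17.38
tcp_pos: [401.0, -261.2, 119.4]
eef_rot: [-3.141, 0.001, -0.37]
force: [0.3, 0.5, 0.4]
opening: 52.3
```

```bash
cat > look.py <<'E'
from h import *
s=sense();print(s['clock'],s['tcp_pos'].round(1),s['eef_rot'].round(3),s['opening'].round(1))
cp=campose('wrist',s);im=camera('wrist');cv2.imwrite('pics/%s.png'%sys.argv[1],im)
wb(im,cp,v=200)
E
python3 look.py w14
```

```text
Traceback (most recent call last):
  File "look.py", line 2, in <module>
    s=sense();print(s['clock'],s['tcp_pos'].round(1),s['eef_rot'].round(3),s['opening'].round(1))
                                                                           ^^^^^^^^^^^^^^^^^^
AttributeError: 'float' object has no attribute 'round'
```

```bash
sed -i "s/s\['opening'\].round(1)/round(s['opening'],1)/" look.py; python3 look.py w14
cat > sync.py <<'E'
from h import *
s=sense(); n=[*s['tcp_pos'].tolist(),float(s['eef_rot'][2])]; json.dump(n,open('cmd.json','w')); print('sync',np.round(n,3))
E
python3 sync.py
```

```text
17.3833 [ 401.  -261.2  119.4] [-3.141e+00  1.000e-03 -3.700e-01] 52.3
px [347.  46.] [362.  89.] sides [27. 60.] cap-body 40.0 yaw -0.013 orig [ 468.7 -381.5]
px [273. 130.] [273. 172.] sides [26. 59.] cap-body 39.0 yaw -0.401 orig [ 427.3 -287. ]
sync [ 4.01557e+02 -2.60526e+02  1.19647e+02 -3.68000e-01]
```

View pics/w14.png

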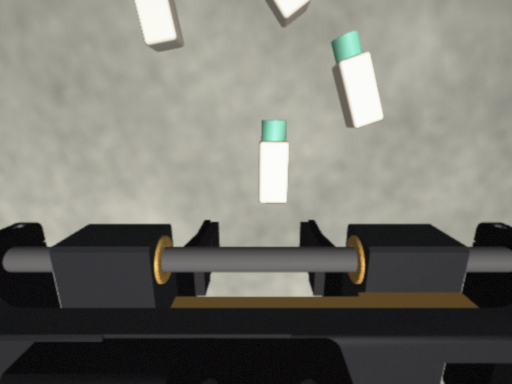

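```bash
python3 p.py 427 -287 17 -0.385
```

```text
row: [0.067, 0.031, 0.205, 0, 0, 0.011] need rows 2.6 -> cmd [427.231, -287.047, 17.147, -0.386]
```

Call:
move_arm(
  plan=[0.03, 0.012, 0.03, 0, 0, 0.011, 0.05, 0.024, 0.05, 0, 0, 0.011, 0.067, 0.031, 0.08, 0, 0, 0.011, 0.067, 0.031, 0.12, 0, 0, 0.011, 0.067, 0.031, 0.16, 0, 0, 0.011, 0.067, 0.031, 0.19, 0, 0, 0.011, 0.067, 0.031, 0.205, 0, 0, 0.011, 0.067, 0.031, 0.205, 0, 0, 0.011],
)

```text
clock: 18.1
tcp_pos: [426.4, -286.4, 16.0]
eef_rot: [-3.14, 0.002, -0.385]
force: [-0.6, -0.8, 1.0]
opening: 52.1
```

Call:
move_arm(
  plan=[0, 0, 0, 0, 0, 0, 0, 0, 0, 0, 0, 0, 0, 0, 0, 0, 0, 0, 0, 0, 0, 0, 0, 0, 0, 0, 0, 0, 0, 0, 0, 0, 0, 0, 0, 0, 0, 0, 0, 0, 0, 0],
  fingers=1,
)

```text
clock: 18.68
tcp_pos: [426.7, -288.7, 18.1]
eef_rot: [3.141, -0.001, -0.388]
force: [-0.5, 0.9, 6.1]
opening: 27.7
```

```bash
python3 - <<'E'
from h import *
th=.0742; C=np.array([653.4,316.1-.4]); R=np.array([[np.cos(th),-np.sin(th)],[np.sin(th),np.cos(th)]])
for i,y in enumerate((-108,-54,0,54,108)): print('pocket',i+1,(C+R@np.array([-50,-142+y])).round(1))
s=sense();print(s['clock'],s['tcp_pos'],s['opening'])
E
python3 sync.py
python3 p.py 480 -130 110 -0.1;  python3 p.py 617 116.5 80 0.075
```

```text
pocket 1 [622.1  62.7]
pocket 2 [618.1 116.5]
pocket 3 [614.1 170.4]
pocket 4 [610.1 224.2]
pocket 5 [606.1 278.1]
18.6833 [ 426.71290602 -288.66492931   18.126873  ] 27.654048726826538
sync [ 4.26713e+02 -2.88665e+02  1.81270e+01 -3.88000e-01]
row: [-0.021, -0.334, -0.184, 0, 0, -0.183] need rows 4.6 -> cmd [480.181, -130.108, 110.127, -0.101]
row: [0.223, -0.518, 0.06, 0, 0, -0.112] need rows 6.8 -> cmd [617.124, 116.388, 80.127, 0.075]
```

Call:
move_arm(
  plan=[0, 0, -0.04, 0, 0, 0, 0, -0.01, -0.1, 0, 0, -0.01, -0.003, -0.06, -0.15, 0, 0, -0.04, -0.007, -0.13, -0.184, 0, 0, -0.08, -0.012, -0.2, -0.184, 0, 0, -0.12, -0.017, -0.27, -0.184, 0, 0, -0.155, -0.021, -0.334, -0.184, 0, 0, -0.183, -0.021, -0.334, -0.184, 0, 0, -0.183],
)

```text
clock: 19.35
tcp_pos: [481.6, -123.0, 109.9]
eef_rot: [-3.139, -0.001, -0.09]
force: [-0.0, 1.0, -0.7]
opening: 27.5
```

Call:
move_arm(
  plan=[0.03, -0.07, 0.01, 0, 0, -0.015, 0.06, -0.14, 0.02, 0, 0, -0.03, 0.09, -0.21, 0.03, 0, 0, -0.045, 0.12, -0.28, 0.04, 0, 0, -0.06, 0.15, -0.35, 0.05, 0, 0, -0.075, 0.18, -0.42, 0.06, 0, 0, -0.09, 0.205, -0.48, 0.06, 0, 0, -0.105, 0.223, -0.518, 0.06, 0, 0, -0.112],
)

```text
clock: 20.02
tcp_pos: [616.9, 120.4, 78.8]
eef_rot: [-3.14, 0.001, 0.079]
force: [0.6, 0.5, -0.2]
opening: 27.7
```

Call:
move_arm(
  plan=[0, 0, 0, 0, 0, 0, 0, 0, 0, 0, 0, 0, 0, 0, 0, 0, 0, 0],
)

```text
clock: 20.27
tcp_pos: [616.3, 115.5, 79.0]
eef_rot: [3.141, 0.001, 0.074]
force: [0.1, -0.5, -0.5]
opening: 27.9
```

```bash
python3 look.py w15; python3 sync.py; python3 p.py 618 116.3 22 0.075
```

```text
20.2667 [616.3 115.5  79. ] [3.141e+00 1.000e-03 7.400e-02] 27.9
px [322. 172.] [322. 207.] sides [27. 52.] cap-body 35.0 yaw 0.065 orig [624.9  61.6]
px [259. 192.] [259. 229.] sides [30. 37.] cap-body 31.0 yaw -1.497 orig [599.6 103.5]
sync [6.16425e+02 1.14975e+02 7.91730e+01 7.40000e-02]
row: [0.003, -0.002, 0.114, 0, 0, -0.001] need rows 1.4 -> cmd [617.847, 116.083, 22.173, 0.075]
```

View pics/w15.png

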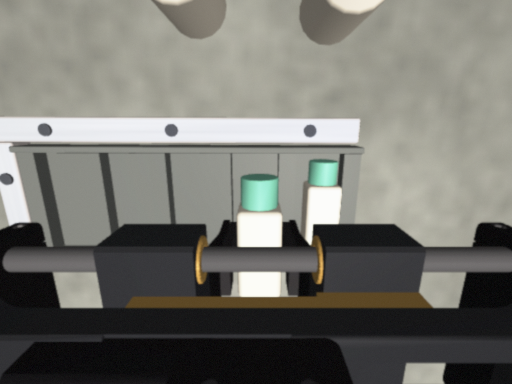

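Call:
move_arm(
  plan=[0.003, -0.002, 0.02, 0, 0, 0, 0.003, -0.002, 0.04, 0, 0, 0, 0.003, -0.002, 0.065, 0, 0, 0, 0.003, -0.002, 0.09, 0, 0, 0, 0.003, -0.002, 0.105, 0, 0, 0, 0.003, -0.002, 0.114, 0, 0, 0, 0.003, -0.002, 0.114, 0, 0, 0, 0.003, -0.002, 0.114, 0, 0, 0],
)

```text
clock: 20.98
tcp_pos: [618.0, 117.8, 22.0]
eef_rot: [3.142, 0.0, 0.076]
force: [-0.0, -0.0, -0.8]
opening: 27.8
```

```bash
python3 look.py w16
```

```text
20.9833 [618.  117.8  22. ] [3.142 0.    0.076] 27.8
px [259. 193.] [259. 230.] sides [21. 27.] cap-body 21.0 yaw -1.495 orig [624.8 107.7]
px [347. 192.] [350. 218.] sides [ 7. 27.] cap-body 14.0 yaw -1.495 orig [637.1  52.8]
```

View pics/w16.png

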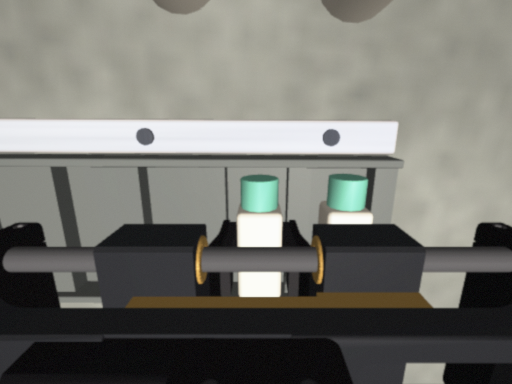

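Call:
move_arm(
  plan=[0, 0, 0, 0, 0, 0, 0, 0, 0, 0, 0, 0, 0, 0, 0, 0, 0, 0, 0, 0, 0, 0, 0, 0],
  fingers=0.52,
)

```text
clock: 21.37
tcp_pos: [618.1, 117.8, 22.5]
eef_rot: [3.142, -0.0, 0.076]
force: [-0.0, -0.8, 0.1]
opening: 40.2
```

```bash
python3 sync.py; python3 p.py 595 90 140 0.07;python3 p.py 490 -140 140 0.0;python3 p.py 430 -376 120 -0.04
```

```text
sync [6.18098e+02 1.17775e+02 2.24540e+01 7.60000e-02]
row: [-0.05, 0.052, -0.235, 0, 0, 0.004] need rows 2.9 -> cmd [595.131, 89.963, 139.954, 0.069]
row: [-0.242, 0.444, -0.0, 0, 0, 0.044] need rows 6.1 -> cmd [489.778, -139.875, 139.954, 0.0]
row: [-0.12, 0.472, 0.04, 0, 0, 0.026] need rows 5.9 -> cmd [429.806, -375.882, 119.954, -0.041]
```

Call:
move_arm(
  plan=[0, 0, -0.04, 0, 0, 0, 0, 0, -0.1, 0, 0, 0, -0.02, 0.02, -0.17, 0, 0, 0, -0.05, 0.052, -0.225, 0, 0, 0, -0.05, 0.052, -0.235, 0, 0, 0.004],
  fingers=0.52,
)

```text
clock: 21.78
tcp_pos: [596.3, 87.5, 145.2]
eef_rot: [3.14, -0.006, 0.067]
force: [0.3, -0.9, -0.0]
opening: 41.8
```

```bash
python3 look.py w17
```

```text
21.7833 [596.3  87.5 145.2] [ 3.14  -0.006  0.067] 41.8
px [284. 140.] [284. 178.] sides [27. 60.] cap-body 40.0 yaw 0.103 orig [621.2  62.4]
px [231. 141.] [232. 179.] sides [27. 59.] cap-body 39.0 yaw 0.08 orig [616.9 117.4]
```

Call:
move_arm(
  plan=[-0.03, 0.06, 0, 0, 0, 0.005, -0.07, 0.13, 0, 0, 0, 0.01, -0.11, 0.2, 0, 0, 0, 0.02, -0.15, 0.27, 0, 0, 0, 0.026, -0.19, 0.34, 0, 0, 0, 0.034, -0.225, 0.41, 0, 0, 0, 0.04, -0.242, 0.444, 0, 0, 0, 0.044],
  fingers=0.4,
)

```text
clock: 22.42
tcp_pos: [487.2, -144.4, 138.8]
eef_rot: [3.14, 0.002, -0.005]
force: [0.2, 0.3, -0.2]
opening: 52.0
```

Call:
move_arm(
  plan=[-0.015, 0.07, 0.005, 0, 0, 0.003, -0.035, 0.14, 0.01, 0, 0, 0.007, -0.055, 0.215, 0.02, 0, 0, 0.011, -0.075, 0.29, 0.03, 0, 0, 0.015, -0.095, 0.365, 0.035, 0, 0, 0.02, -0.11, 0.43, 0.04, 0, 0, 0.024, -0.12, 0.472, 0.04, 0, 0, 0.026, -0.12, 0.472, 0.04, 0, 0, 0.026],
)

```text
clock: 23.08
tcp_pos: [426.9, -380.7, 118.2]
eef_rot: [3.141, 0.002, -0.047]
force: [-0.8, 0.4, -0.3]
opening: 52.4
```

Call:
move_arm(
  plan=[0, 0, 0, 0, 0, 0, 0, 0, 0, 0, 0, 0, 0, 0, 0, 0, 0, 0],
)

```text
clock: 23.33
tcp_pos: [430.6, -374.2, 119.5]
eef_rot: [-3.141, 0.0, -0.038]
force: [-0.4, 0.5, 0.7]
opening: 52.5
```

```bash
python3 look.py w18;python3 sync.py
```

```text
23.3333 [ 430.6 -374.2  119.5] [-3.141  0.    -0.038] 52.5
px [198.   2.] [215.  40.] sides [27. 59.] cap-body 36.0 yaw 0.274 orig [ 577.3 -341. ]
px [265. 124.] [265. 166.] sides [27. 58.] cap-body 40.0 yaw -0.018 orig [ 469.2 -382.1]
sync [ 4.30558e+02 -3.74307e+02  1.19759e+02 -3.80000e-02]
```

View pics/w17.png

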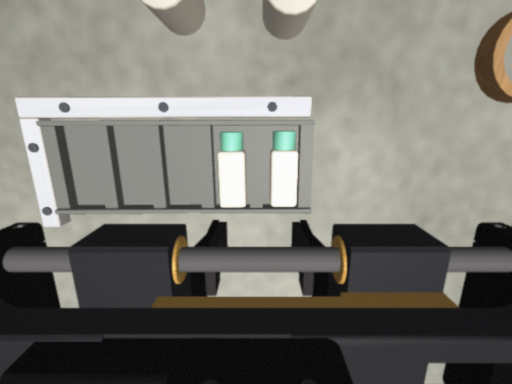

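View pics/w18.png

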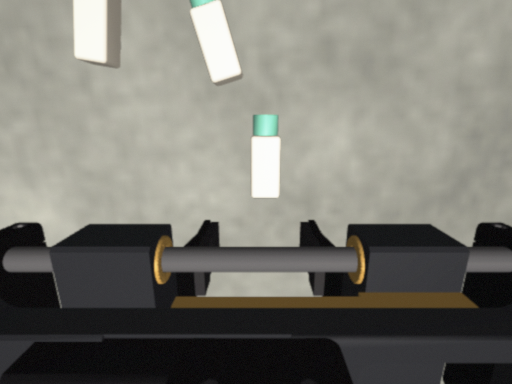

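```bash
python3 p.py 469 -382.3 17 -0.025
```

```text
row: [0.077, 0.013, 0.206, 0, 0, -0.008] need rows 2.6 -> cmd [468.781, -382.277, 16.759, -0.026]
```

Call:
move_arm(
  plan=[0.03, 0.006, 0.03, 0, 0, -0.008, 0.06, 0.013, 0.05, 0, 0, -0.008, 0.077, 0.013, 0.08, 0, 0, -0.008, 0.077, 0.013, 0.12, 0, 0, -0.008, 0.077, 0.013, 0.16, 0, 0, -0.008, 0.077, 0.013, 0.19, 0, 0, -0.008, 0.077, 0.013, 0.206, 0, 0, -0.008, 0.077, 0.013, 0.206, 0, 0, -0.008],
)

```text
clock: 24.05
tcp_pos: [467.4, -382.4, 15.2]
eef_rot: [-3.14, 0.002, -0.027]
force: [0.2, 0.6, 0.8]
opening: 52.2
```

Call:
move_arm(
  plan=[0, 0, 0, 0, 0, 0, 0, 0, 0, 0, 0, 0, 0, 0, 0, 0, 0, 0, 0, 0, 0, 0, 0, 0, 0, 0, 0, 0, 0, 0, 0, 0, 0, 0, 0, 0, 0, 0, 0, 0, 0, 0],
  fingers=1,
)

```text
clock: 24.63
tcp_pos: [468.3, -384.2, 17.7]
eef_rot: [3.141, -0.001, -0.028]
force: [-0.5, 1.7, 6.7]
opening: 27.6
```

```bash
python3 p.py 485 -170 110 0; python3 p.py 614 170 80 0.075
```

```text
row: [0.021, -0.425, -0.186, 0, 0, -0.016] need rows 5.6 -> cmd [484.752, -170.118, 109.759, -0.001]
row: [0.258, -0.68, 0.06, 0, 0, -0.048] need rows 8.8 -> cmd [613.967, 169.8, 79.759, 0.075]
```

```bash
echo '[468.781, -382.277, 16.759, -0.026]'>cmd.json; python3 p.py 485 -170 110 0; python3 p.py 560 50 90 0.06;  python3 p.py 614 170 80 0.075
```

```text
row: [0.021, -0.425, -0.186, 0, 0, -0.017] need rows 5.6 -> cmd [484.802, -170.122, 109.759, 0.001]
row: [0.151, -0.44, 0.04, 0, 0, -0.038] need rows 5.6 -> cmd [560.147, 49.931, 89.759, 0.06]
row: [0.122, -0.233, 0.02, 0, 0, -0.009] need rows 3.2 -> cmd [614.004, 169.901, 79.759, 0.075]
```

Call:
move_arm(
  plan=[0, 0, -0.05, 0, 0, 0, 0, -0.02, -0.12, 0, 0, -0.001, 0.004, -0.08, -0.17, 0, 0, -0.003, 0.008, -0.155, -0.186, 0, 0, -0.006, 0.012, -0.23, -0.186, 0, 0, -0.01, 0.016, -0.305, -0.186, 0, 0, -0.013, 0.02, -0.38, -0.186, 0, 0, -0.016, 0.021, -0.425, -0.186, 0, 0, -0.017],
)

```text
clock: 25.3
tcp_pos: [484.7, -167.6, 110.1]
eef_rot: [-3.141, -0.0, 0.002]
force: [0.6, 0.6, -1.1]
opening: 27.9
```

Call:
move_arm(
  plan=[0.025, -0.073, 0.005, 0, 0, -0.006, 0.05, -0.146, 0.01, 0, 0, -0.012, 0.075, -0.22, 0.02, 0, 0, -0.018, 0.1, -0.293, 0.03, 0, 0, -0.025, 0.125, -0.366, 0.035, 0, 0, -0.032, 0.151, -0.44, 0.04, 0, 0, -0.038],
)

```text
clock: 25.8
tcp_pos: [560.4, 49.6, 89.7]
eef_rot: [3.141, 0.0, 0.058]
force: [1.2, -0.8, -0.4]
opening: 27.8
```

Call:
move_arm(
  plan=[0.035, -0.066, 0.005, 0, 0, -0.003, 0.065, -0.125, 0.01, 0, 0, -0.005, 0.09, -0.175, 0.015, 0, 0, -0.007, 0.11, -0.21, 0.02, 0, 0, -0.009, 0.122, -0.233, 0.02, 0, 0, -0.009, 0.122, -0.233, 0.02, 0, 0, -0.009, 0.122, -0.233, 0.02, 0, 0, -0.009, 0.122, -0.233, 0.02, 0, 0, -0.009],
)

```text
clock: 26.47
tcp_pos: [614.4, 166.0, 79.9]
eef_rot: [3.14, 0.0, 0.071]
force: [-0.7, -0.9, -0.5]
opening: 27.6
```

```bash
python3 look.py w19; python3 sync.py; python3 p.py 614 170.6 22 0.075
```

```text
26.4667 [614.4 166.   79.9] [3.14  0.    0.071] 27.6
px [383. 174.] [385. 206.] sides [28. 31.] cap-body 26.0 yaw 0.111 orig [634.7  62.4]
px [316. 174.] [316. 210.] sides [27. 50.] cap-body 34.0 yaw 0.075 orig [621.3 116.5]
px [259. 190.] [259. 228.] sides [32. 37.] cap-body 31.0 yaw -1.5 orig [598.1 154.2]
sync [6.14401e+02 1.65796e+02 8.00030e+01 7.00000e-02]
row: [-0.0, -0.01, 0.116, 0, 0, -0.003] need rows 1.4 -> cmd [614.05, 170.784, 22.003, 0.075]
```

View pics/w19.png

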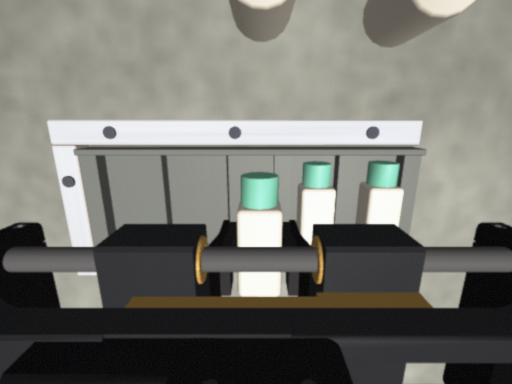

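```bash
echo '[614.004, 169.901, 79.759, 0.075]'>cmd.json; python3 p.py 614 170.9 22 0.075
```

```text
row: [0.0, -0.002, 0.116, 0, 0, -0.0] need rows 1.4 -> cmd [613.929, 170.898, 21.759, 0.075]
```

Call:
move_arm(
  plan=[0, -0.002, 0, 0, 0, 0, 0, -0.002, 0.02, 0, 0, 0, 0, -0.002, 0.05, 0, 0, 0, 0, -0.002, 0.08, 0, 0, 0, 0, -0.002, 0.1, 0, 0, 0, 0, -0.002, 0.116, 0, 0, 0, 0, -0.002, 0.116, 0, 0, 0, 0, -0.002, 0.116, 0, 0, 0],
)

```text
clock: 27.18
tcp_pos: [614.3, 168.8, 21.7]
eef_rot: [3.142, 0.0, 0.072]
force: [-0.2, 0.2, 0.0]
opening: 27.9
```

```bash
python3 look.py w20
```

```text
27.1833 [614.3 168.8  21.7] [3.142 0.    0.072] 27.9
px [259. 192.] [259. 229.] sides [22. 27.] cap-body 22.0 yaw 1.643 orig [620.2 178.3]
px [340. 193.] [344. 219.] sides [ 6. 27.] cap-body 13.0 yaw 1.643 orig [631.3 127.3]
px [428. 192.] [434. 229.] sides [22. 28.] cap-body 22.0 yaw 1.643 orig [628.   70.7]
```

View pics/w20.png

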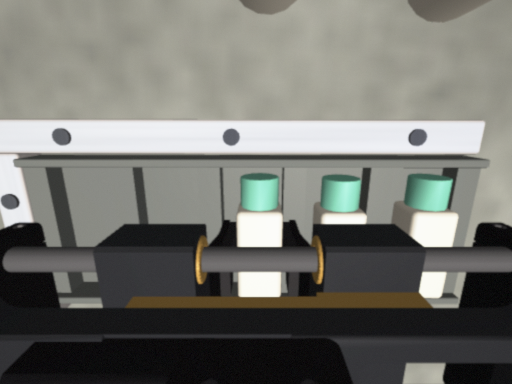

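Call:
move_arm(
  plan=[0, 0, 0, 0, 0, 0, 0, 0, 0, 0, 0, 0, 0, 0, 0, 0, 0, 0, 0, 0, 0, 0, 0, 0],
  fingers=0.52,
)

```text
clock: 27.57
tcp_pos: [614.4, 168.9, 22.1]
eef_rot: [3.142, -0.0, 0.072]
force: [-1.2, 0.9, -0.5]
opening: 40.5
```

```bash
python3 sync.py; python3 p.py 595 150 140 0.075;python3 p.py 560 -120 140 0.17;python3 p.py 539 -347 120 0.27
```

```text
sync [6.14428e+02 1.68902e+02 2.21070e+01 7.20000e-02]
row: [-0.041, 0.035, -0.236, 0, 0, -0.002] need rows 2.9 -> cmd [595.246, 149.966, 140.107, 0.075]
row: [-0.111, 0.533, 0.0, 0, 0, -0.06] need rows 6.5 -> cmd [559.997, -119.96, 140.107, 0.17]
row: [-0.118, 0.44, 0.04, 0, 0, -0.064] need rows 5.5 -> cmd [539.003, -346.764, 120.107, 0.27]
```

Call:
move_arm(
  plan=[0, 0, -0.04, 0, 0, 0, 0, 0, -0.1, 0, 0, 0, -0.02, 0.015, -0.16, 0, 0, 0, -0.041, 0.035, -0.22, 0, 0, -0.002, -0.041, 0.035, -0.236, 0, 0, -0.002, -0.041, 0.035, -0.236, 0, 0, -0.002],
)

```text
clock: 28.07
tcp_pos: [596.6, 149.9, 143.1]
eef_rot: [3.142, -0.005, 0.075]
force: [-0.4, 0.2, -0.8]
opening: 41.3
```

Call:
move_arm(
  plan=[-0.014, 0.06, 0, 0, 0, -0.007, -0.028, 0.13, 0, 0, 0, -0.015, -0.043, 0.205, 0, 0, 0, -0.022, -0.058, 0.28, 0, 0, 0, -0.03, -0.073, 0.355, 0, 0, 0, -0.038, -0.09, 0.43, 0, 0, 0, -0.047, -0.103, 0.495, 0, 0, 0, -0.055, -0.111, 0.533, 0, 0, 0, -0.06],
  fingers=0.4,
)

```text
clock: 28.73
tcp_pos: [558.5, -124.5, 138.2]
eef_rot: [3.141, 0.002, 0.166]
force: [0.6, -0.3, 0.4]
opening: 52.2
```

Call:
move_arm(
  plan=[-0.018, 0.065, 0.005, 0, 0, -0.01, -0.037, 0.135, 0.01, 0, 0, -0.02, -0.056, 0.205, 0.02, 0, 0, -0.03, -0.075, 0.275, 0.03, 0, 0, -0.04, -0.094, 0.345, 0.035, 0, 0, -0.05, -0.108, 0.4, 0.04, 0, 0, -0.058, -0.118, 0.44, 0.04, 0, 0, -0.064, -0.118, 0.44, 0.04, 0, 0, -0.064],
)

```text
clock: 29.4
tcp_pos: [536.4, -352.1, 117.4]
eef_rot: [3.142, 0.003, 0.265]
force: [0.2, -0.3, -0.0]
opening: 52.1
```

Call:
move_arm(
  plan=[0, 0, 0, 0, 0, 0, 0, 0, 0, 0, 0, 0, 0, 0, 0, 0, 0, 0, 0, 0, 0, 0, 0, 0],
)

```text
clock: 29.73
tcp_pos: [539.5, -345.2, 119.8]
eef_rot: [-3.141, -0.0, 0.272]
force: [-0.2, -1.1, -1.1]
opening: 52.2
```

```bash
python3 look.py w21; python3 sync.py
```

```text
29.7333 [ 539.5 -345.2  119.8] [-3.141 -0.     0.272] 52.2
px [180.  77.] [161. 116.] sides [27. 60.] cap-body 39.0 yaw -0.214 orig [ 597.  -241.8]
px [265. 124.] [265. 167.] sides [27. 58.] cap-body 40.0 yaw 0.238 orig [ 578. -341.]
sync [ 5.39354e+02 -3.45507e+02  1.19917e+02  2.72000e-01]
```

View pics/w21.png

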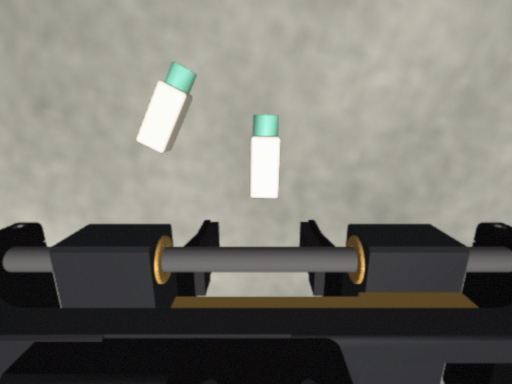

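```bash
echo '[539.1,-346.3,120.0,0.27]'>cmd.json; python3 p.py 577.8 -341.3 17 0.265
```

```text
row: [0.077, 0.011, 0.206, 0, 0, 0.003] need rows 2.6 -> cmd [577.672, -341.332, 17.0, 0.265]
```

Call:
move_arm(
  plan=[0.03, 0.005, 0.03, 0, 0, 0.003, 0.06, 0.011, 0.05, 0, 0, 0.003, 0.077, 0.011, 0.08, 0, 0, 0.003, 0.077, 0.011, 0.12, 0, 0, 0.003, 0.077, 0.011, 0.16, 0, 0, 0.003, 0.077, 0.011, 0.19, 0, 0, 0.003, 0.077, 0.011, 0.206, 0, 0, 0.003, 0.077, 0.011, 0.206, 0, 0, 0.003],
)

```text
clock: 30.45
tcp_pos: [576.4, -341.0, 15.0]
eef_rot: [-3.14, 0.002, 0.266]
force: [-0.1, 0.2, -0.6]
opening: 52.3
```

Call:
move_arm(
  plan=[0, 0, 0, 0, 0, 0, 0, 0, 0, 0, 0, 0, 0, 0, 0, 0, 0, 0, 0, 0, 0, 0, 0, 0, 0, 0, 0, 0, 0, 0, 0, 0, 0, 0, 0, 0, 0, 0, 0, 0, 0, 0],
  fingers=1,
)

```text
clock: 31.03
tcp_pos: [577.8, -342.0, 17.8]
eef_rot: [3.141, -0.001, 0.266]
force: [-1.9, 1.5, 6.1]
opening: 27.7
```

```bash
python3 p.py 540 -160 110 0.16; python3 p.py 580 60 90 0.1;  python3 p.py 610 224 80 0.075
```

```text
row: [0.022, -0.37, -0.186, 0, 0, 0.067] need rows 5.0 -> cmd [539.783, -159.919, 110.0, 0.16]
row: [0.149, -0.421, 0.04, 0, 0, 0.038] need rows 5.4 -> cmd [579.785, 59.763, 90.0, 0.1]
row: [0.093, -0.321, 0.02, 0, 0, 0.016] need rows 4.0 -> cmd [609.971, 224.114, 80.0, 0.075]
```

Call:
move_arm(
  plan=[0, 0, -0.05, 0, 0, 0, 0, -0.01, -0.12, 0, 0, 0, 0.003, -0.06, -0.17, 0, 0, 0.01, 0.007, -0.13, -0.186, 0, 0, 0.025, 0.011, -0.2, -0.186, 0, 0, 0.037, 0.016, -0.27, -0.186, 0, 0, 0.05, 0.02, -0.335, -0.186, 0, 0, 0.06, 0.022, -0.37, -0.186, 0, 0, 0.067],
)

```text
clock: 31.7
tcp_pos: [538.9, -156.0, 110.1]
eef_rot: [-3.141, -0.0, 0.163]
force: [1.0, 1.1, -0.5]
opening: 27.5
```

Call:
move_arm(
  plan=[0.02, -0.06, 0.005, 0, 0, 0.005, 0.044, -0.125, 0.01, 0, 0, 0.011, 0.068, -0.19, 0.02, 0, 0, 0.017, 0.091, -0.255, 0.025, 0, 0, 0.023, 0.114, -0.32, 0.03, 0, 0, 0.029, 0.135, -0.38, 0.035, 0, 0, 0.034, 0.149, -0.421, 0.04, 0, 0, 0.038, 0.149, -0.421, 0.04, 0, 0, 0.038],
)

```text
clock: 32.37
tcp_pos: [579.0, 65.8, 89.6]
eef_rot: [-3.139, -0.0, 0.107]
force: [0.0, 0.4, -0.5]
opening: 27.4
```

Call:
move_arm(
  plan=[0.018, -0.06, 0.004, 0, 0, 0.003, 0.036, -0.12, 0.008, 0, 0, 0.006, 0.054, -0.18, 0.012, 0, 0, 0.009, 0.07, -0.235, 0.016, 0, 0, 0.012, 0.083, -0.28, 0.02, 0, 0, 0.014, 0.093, -0.31, 0.02, 0, 0, 0.016, 0.093, -0.321, 0.02, 0, 0, 0.016, 0.093, -0.321, 0.02, 0, 0, 0.016],
)

```text
clock: 33.03
tcp_pos: [609.0, 224.9, 79.7]
eef_rot: [-3.141, 0.001, 0.078]
force: [0.4, 0.2, -0.8]
opening: 27.6
```

Call:
move_arm(
  plan=[0, 0, 0, 0, 0, 0, 0, 0, 0, 0, 0, 0, 0, 0, 0, 0, 0, 0],
)

```text
clock: 33.28
tcp_pos: [610.0, 221.7, 80.0]
eef_rot: [3.141, -0.0, 0.073]
force: [-0.7, -0.1, -0.2]
opening: 27.5
```

```bash
python3 look.py w22; python3 p.py 610 224.3 22 0.075
```

```text
33.2833 [610.  221.7  80. ] [ 3.141 -0.     0.073] 27.5
px [323. 173.] [322. 208.] sides [27. 51.] cap-body 36.0 yaw 0.067 orig [617.8 167.5]
px [449. 173.] [451. 217.] sides [28. 55.] cap-body 37.0 yaw 0.055 orig [624.1  60.5]
px [384. 174.] [386. 206.] sides [27. 32.] cap-body 25.0 yaw 0.075 orig [630.6 116.8]
px [259. 190.] [259. 228.] sides [32. 36.] cap-body 31.0 yaw 1.644 orig [592.3 229.4]
row: [0.0, -0.0, 0.116, 0, 0, 0.0] need rows 1.4 -> cmd [609.971, 224.114, 22.0, 0.075]
```

View pics/w22.png

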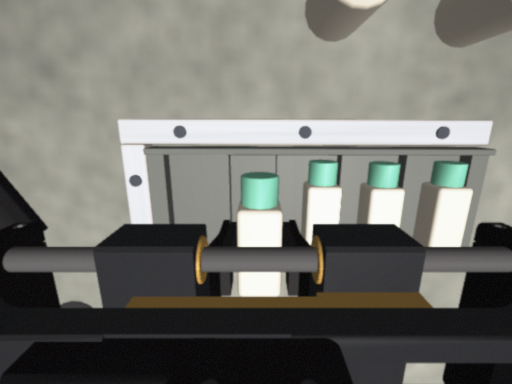

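Call:
move_arm(
  plan=[0, -0.001, 0, 0, 0, 0, 0, -0.001, 0.02, 0, 0, 0, 0, -0.001, 0.05, 0, 0, 0, 0, -0.001, 0.08, 0, 0, 0, 0, -0.001, 0.1, 0, 0, 0, 0, -0.001, 0.116, 0, 0, 0, 0, -0.001, 0.116, 0, 0, 0, 0, -0.001, 0.116, 0, 0, 0],
)

```text
clock: 34.0
tcp_pos: [609.4, 224.2, 21.3]
eef_rot: [3.141, 0.001, 0.076]
force: [0.3, 0.7, 0.4]
opening: 27.1
```

```bash
python3 look.py w23
```

```text
34.0 [609.4 224.2  21.3] [3.141e+00 1.000e-03 7.600e-02] 27.1
px [349. 190.] [352. 217.] sides [ 8. 27.] cap-body 14.0 yaw 1.646 orig [628.  178.2]
px [259. 192.] [259. 229.] sides [22. 27.] cap-body 22.0 yaw 1.646 orig [615.4 233.7]
px [429. 192.] [436. 229.] sides [22. 28.] cap-body 22.0 yaw 1.646 orig [623.6 125.5]
px [502. 191.] [436. 229.] sides [22. 28.] cap-body 50.0 yaw -1.495 orig [625.1 105.6]
```

View pics/w23.png

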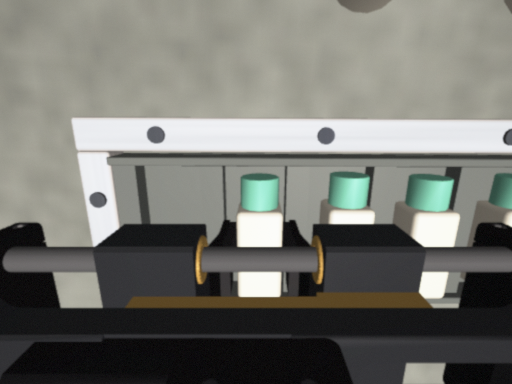

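Bottle 4 sits between the divider lines at columns 224 and 286. I'll release it and fetch the last one at about (597, -242).

Call:
move_arm(
  plan=[0, 0, 0, 0, 0, 0, 0, 0, 0, 0, 0, 0, 0, 0, 0, 0, 0, 0, 0, 0, 0, 0, 0, 0],
  fingers=0.52,
)

```text
clock: 34.38
tcp_pos: [609.7, 224.2, 22.1]
eef_rot: [3.142, -0.0, 0.075]
force: [0.5, -0.1, 0.1]
opening: 40.2
```

```bash
python3 sync.py; python3 p.py 595 180 140 0.05;python3 p.py 580 -80 140 -0.1;python3 p.py 557 -234 120 -0.21
```

```text
sync [6.09713e+02 2.24181e+02 2.20920e+01 7.50000e-02]
row: [-0.036, 0.086, -0.236, 0, 0, 0.016] need rows 3.0 -> cmd [595.006, 179.947, 140.092, 0.05]
row: [-0.056, 0.518, 0.0, 0, 0, 0.096] need rows 6.2 -> cmd [580.067, -80.134, 140.092, -0.1]
row: [-0.015, 0.311, 0.04, 0, 0, 0.07] need rows 3.8 -> cmd [557.007, -234.097, 120.092, -0.21]
```

Call:
move_arm(
  plan=[0, 0, -0.04, 0, 0, 0, 0, 0, -0.1, 0, 0, 0, -0.015, 0.03, -0.16, 0, 0, 0.005, -0.03, 0.065, -0.21, 0, 0, 0.012, -0.036, 0.086, -0.236, 0, 0, 0.016, -0.036, 0.086, -0.236, 0, 0, 0.016],
)

```text
clock: 34.88
tcp_pos: [596.8, 177.4, 143.3]
eef_rot: [3.141, -0.005, 0.047]
force: [0.8, -0.6, -0.2]
opening: 42.1
```

Call:
move_arm(
  plan=[-0.006, 0.06, 0, 0, 0, 0.01, -0.013, 0.125, 0, 0, 0, 0.022, -0.02, 0.195, 0, 0, 0, 0.035, -0.028, 0.265, 0, 0, 0, 0.049, -0.036, 0.335, 0, 0, 0, 0.062, -0.044, 0.405, 0, 0, 0, 0.075, -0.051, 0.47, 0, 0, 0, 0.087, -0.056, 0.518, 0, 0, 0, 0.096],
  fingers=0.4,
)

```text
clock: 35.55
tcp_pos: [579.1, -83.4, 138.5]
eef_rot: [3.141, 0.002, -0.104]
force: [1.0, -1.1, -0.4]
opening: 52.2
```

Call:
move_arm(
  plan=[-0.003, 0.06, 0.008, 0, 0, 0.013, -0.006, 0.12, 0.016, 0, 0, 0.027, -0.009, 0.18, 0.024, 0, 0, 0.04, -0.012, 0.24, 0.032, 0, 0, 0.054, -0.014, 0.285, 0.037, 0, 0, 0.064, -0.015, 0.311, 0.04, 0, 0, 0.07, -0.015, 0.311, 0.04, 0, 0, 0.07, -0.015, 0.311, 0.04, 0, 0, 0.07],
)

```text
clock: 36.22
tcp_pos: [557.1, -233.3, 119.5]
eef_rot: [-3.141, 0.001, -0.21]
force: [0.3, 0.1, -0.4]
opening: 52.3
```

Call:
move_arm(
  plan=[0, 0, 0, 0, 0, 0, 0, 0, 0, 0, 0, 0, 0, 0, 0, 0, 0, 0, 0, 0, 0, 0, 0, 0],
)

```text
clock: 36.55
tcp_pos: [557.3, -233.1, 120.1]
eef_rot: [-3.142, -0.0, -0.209]
force: [0.4, 0.5, 0.1]
opening: 52.0
```

```bash
python3 look.py w24
```

```text
36.55 [ 557.3 -233.1  120.1] [-3.142 -0.    -0.209] 52.0
px [258. 122.] [258. 164.] sides [26. 58.] cap-body 40.0 yaw -0.196 orig [ 597.4 -241.1]
```

View pics/w24.png

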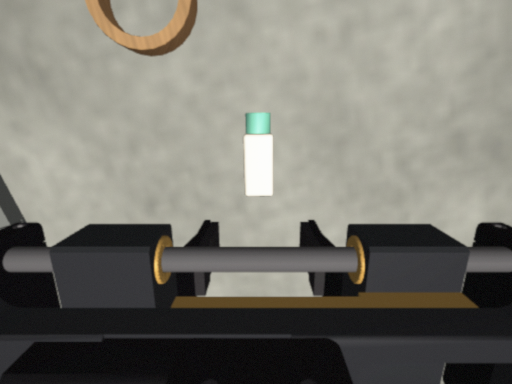

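```bash
python3 p.py 597.2 -241.7 17 -0.205
```

```text
row: [0.082, -0.002, 0.206, 0, 0, -0.003] need rows 2.7 -> cmd [597.311, -241.684, 17.092, -0.206]
```

Call:
move_arm(
  plan=[0.03, -0.001, 0.03, 0, 0, -0.003, 0.06, -0.002, 0.05, 0, 0, -0.003, 0.082, -0.002, 0.08, 0, 0, -0.003, 0.082, -0.002, 0.12, 0, 0, -0.003, 0.082, -0.002, 0.16, 0, 0, -0.003, 0.082, -0.002, 0.19, 0, 0, -0.003, 0.082, -0.002, 0.206, 0, 0, -0.003, 0.082, -0.002, 0.206, 0, 0, -0.003],
)

```text
clock: 37.27
tcp_pos: [596.1, -241.1, 15.1]
eef_rot: [-3.141, 0.003, -0.205]
force: [-0.6, -0.4, -0.1]
opening: 52.4
```

Call:
move_arm(
  plan=[0, 0, 0, 0, 0, 0, 0, 0, 0, 0, 0, 0, 0, 0, 0, 0, 0, 0, 0, 0, 0, 0, 0, 0, 0, 0, 0, 0, 0, 0, 0, 0, 0, 0, 0, 0, 0, 0, 0, 0, 0, 0],
  fingers=1,
)

```text
clock: 37.85
tcp_pos: [597.7, -241.9, 17.8]
eef_rot: [3.141, -0.001, -0.206]
force: [-0.4, 0.7, 5.9]
opening: 27.8
```

```bash
python3 p.py 570 -40 110 -0.08; python3 p.py 585 170 90 0.05;  python3 p.py 606 278 80 0.075
```

```text
row: [-0.136, -0.384, -0.186, 0, 0, -0.08] need rows 5.4 -> cmd [569.966, -39.841, 110.092, -0.08]
row: [-0.004, -0.421, 0.04, 0, 0, -0.083] need rows 5.1 -> cmd [584.807, 170.144, 90.092, 0.05]
row: [0.053, -0.213, 0.02, 0, 0, -0.016] need rows 2.6 -> cmd [605.917, 277.842, 80.092, 0.075]
```

Call:
move_arm(
  plan=[0, 0, -0.05, 0, 0, 0, 0, -0.01, -0.12, 0, 0, 0, -0.02, -0.06, -0.17, 0, 0, -0.01, -0.045, -0.13, -0.186, 0, 0, -0.025, -0.07, -0.2, -0.186, 0, 0, -0.04, -0.095, -0.27, -0.186, 0, 0, -0.055, -0.12, -0.34, -0.186, 0, 0, -0.07, -0.136, -0.384, -0.186, 0, 0, -0.08],
)

```text
clock: 38.52
tcp_pos: [569.0, -35.4, 110.1]
eef_rot: [-3.141, -0.0, -0.075]
force: [-0.1, 1.5, -0.1]
opening: 28.0
```

Call:
move_arm(
  plan=[0, -0.06, 0.005, 0, 0, -0.01, -0.001, -0.125, 0.01, 0, 0, -0.023, -0.002, -0.19, 0.02, 0, 0, -0.036, -0.002, -0.255, 0.025, 0, 0, -0.05, -0.003, -0.32, 0.03, 0, 0, -0.063, -0.004, -0.38, 0.035, 0, 0, -0.075, -0.004, -0.421, 0.04, 0, 0, -0.083, -0.004, -0.421, 0.04, 0, 0, -0.083],
)

```text
clock: 39.18
tcp_pos: [583.2, 176.2, 89.4]
eef_rot: [-3.139, 0.001, 0.058]
force: [-1.0, 0.3, -0.1]
opening: 27.7
```

Call:
move_arm(
  plan=[0.01, -0.04, 0.004, 0, 0, -0.003, 0.022, -0.09, 0.008, 0, 0, -0.007, 0.034, -0.135, 0.012, 0, 0, -0.01, 0.044, -0.175, 0.016, 0, 0, -0.013, 0.053, -0.205, 0.02, 0, 0, -0.016, 0.053, -0.213, 0.02, 0, 0, -0.016, 0.053, -0.213, 0.02, 0, 0, -0.016, 0.053, -0.213, 0.02, 0, 0, -0.016],
)

```text
clock: 39.85
tcp_pos: [605.8, 276.5, 79.7]
eef_rot: [3.141, 0.0, 0.075]
force: [1.1, -1.2, -0.3]
opening: 27.8
```

Call:
move_arm(
  plan=[0, 0, 0, 0, 0, 0, 0, 0, 0, 0, 0, 0, 0, 0, 0, 0, 0, 0],
)

```text
clock: 40.1
tcp_pos: [606.1, 276.7, 80.1]
eef_rot: [3.141, -0.0, 0.074]
force: [0.0, 0.6, -0.2]
opening: 28.2
```

```bash
python3 look.py w25; python3 p.py 606 278 22 0.075
```

```text
40.1 [606.1 276.7  80.1] [ 3.141 -0.     0.074] 28.2
px [322. 174.] [322. 208.] sides [27. 50.] cap-body 35.0 yaw 0.073 orig [613.5 222.9]
px [389. 173.] [391. 206.] sides [27. 35.] cap-body 27.0 yaw 0.05 orig [626.6 167.7]
px [449. 174.] [451. 218.] sides [28. 54.] cap-body 36.0 yaw 0.073 orig [620.  115.2]
px [504. 174.] [507. 210.] sides [ 9. 33.] cap-body 27.0 yaw 0.314 orig [632.5  74.8]
px [259. 193.] [259. 230.] sides [30. 36.] cap-body 30.0 yaw 1.645 orig [587.5 284.2]
row: [0.0, -0.0, 0.116, 0, 0, 0.0] need rows 1.4 -> cmd [605.917, 277.842, 22.092, 0.075]
```

View pics/w25.png

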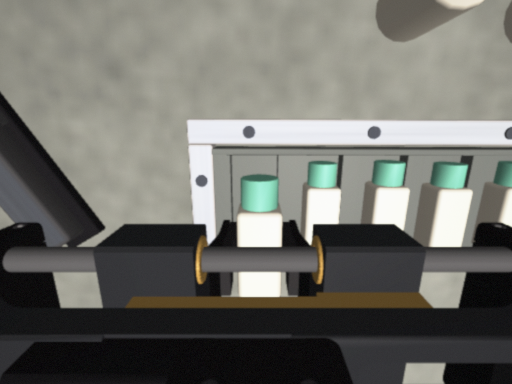

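Call:
move_arm(
  plan=[0, 0, 0.02, 0, 0, 0, 0, 0, 0.04, 0, 0, 0, 0, 0, 0.06, 0, 0, 0, 0, 0, 0.08, 0, 0, 0, 0, 0, 0.1, 0, 0, 0, 0, 0, 0.116, 0, 0, 0, 0, 0, 0.116, 0, 0, 0, 0, 0, 0.116, 0, 0, 0],
)

```text
clock: 40.82
tcp_pos: [605.6, 277.8, 21.1]
eef_rot: [3.141, 0.001, 0.076]
force: [0.5, 0.3, 0.1]
opening: 27.6
```

Call:
move_arm(
  plan=[0, 0, 0, 0, 0, 0, 0, 0, 0, 0, 0, 0, 0, 0, 0, 0, 0, 0, 0, 0, 0, 0, 0, 0],
  fingers=0.52,
)

```text
clock: 41.15
tcp_pos: [605.8, 277.9, 22.0]
eef_rot: [3.142, -0.0, 0.076]
force: [-0.7, -0.8, 0.2]
opening: 40.6
```

```bash
python3 look.py w26; python3 p.py 580 230 180 0.075
```

```text
41.15 [605.8 277.9  22. ] [ 3.142 -0.     0.076] 40.6
px [433. 190.] [442. 225.] sides [24. 27.] cap-body 22.0 yaw 1.646 orig [620.6 175.8]
px [345. 191.] [345. 220.] sides [23. 27.] cap-body 22.0 yaw 1.646 orig [615.9 233.1]
px [500. 192.] [442. 225.] sides [24. 27.] cap-body 46.0 yaw -1.495 orig [622.1 155.9]
px [259. 194.] [259. 230.] sides [21. 26.] cap-body 21.0 yaw 1.646 orig [611.2 287.4]
row: [-0.059, 0.092, -0.316, 0, 0, 0.0] need rows 4.0 -> cmd [579.969, 229.75, 180.092, 0.075]
```

Call:
move_arm(
  plan=[0, 0, -0.04, 0, 0, 0, 0, 0, -0.1, 0, 0, 0, -0.015, 0.02, -0.16, 0, 0, 0, -0.03, 0.045, -0.22, 0, 0, 0, -0.045, 0.07, -0.27, 0, 0, 0, -0.059, 0.092, -0.316, 0, 0, 0, -0.059, 0.092, -0.316, 0, 0, 0, -0.059, 0.092, -0.316, 0, 0, 0],
)

```text
clock: 41.87
tcp_pos: [580.6, 229.4, 181.7]
eef_rot: [-3.141, -0.003, 0.074]
force: [0.3, 1.0, -0.9]
opening: 41.7
```

Call:
move_arm(
  plan=[0, 0, 0, 0, 0, 0, 0, 0, 0, 0, 0, 0],
  fingers=1,
)

```text
clock: 42.03
tcp_pos: [579.3, 230.0, 178.7]
eef_rot: [3.141, 0.002, 0.076]
force: [0.1, 0.2, 0.2]
opening: 35.2
```

```bash
python3 look.py w27;python3 - <<'E'
from h import *
crop(camera('scene'),230,140,430,290,'s27.png'); crop(camera('side'),170,130,330,310,'s27b.png')
E
```

```text
42.0333 [579.3 230.  178.7] [3.141e+00 2.000e-03 7.600e-02] 35.2
px [315. 131.] [314. 165.] sides [27. 60.] cap-body 40.0 yaw 0.047 orig [614.4 167.5]
px [220. 133.] [220. 167.] sides [28. 59.] cap-body 40.0 yaw 0.076 orig [604.  277.5]
px [266. 131.] [270. 115.] sides [135. 288.] cap-body 47.0 yaw 1.658 orig [618.1 193.5]
px [358. 133.] [358. 167.] sides [27. 61.] cap-body 40.0 yaw 0.072 orig [616.4 115.9]
px [406. 132.] [406. 167.] sides [27. 61.] cap-body 40.0 yaw 0.059 orig [621.2  60.8]
```

View pics/w27.png

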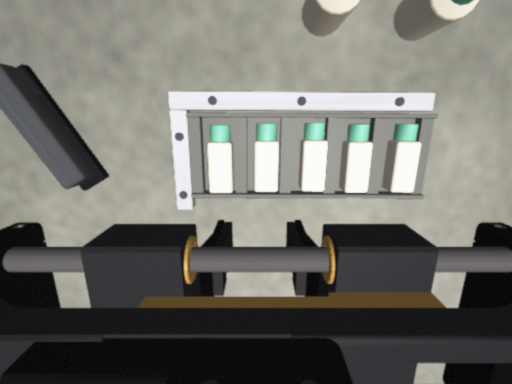

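View pics/s27.png

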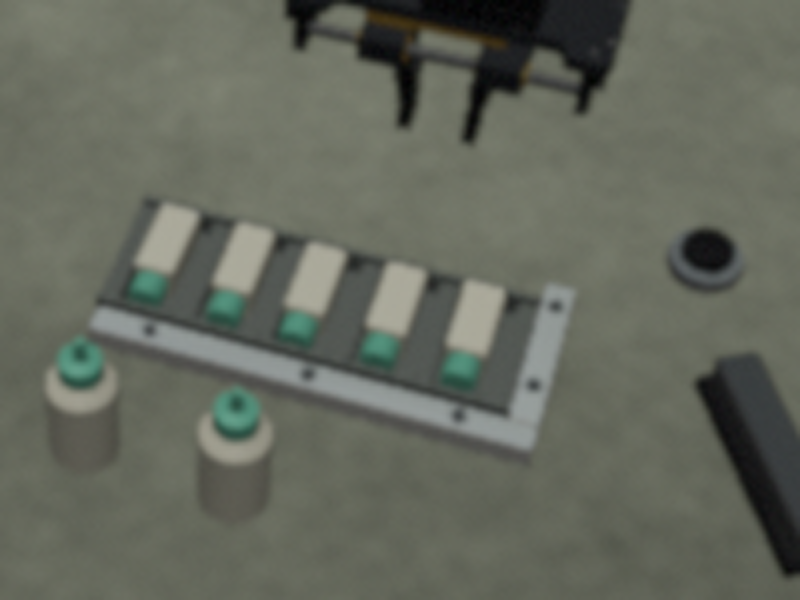

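View pics/s27b.png

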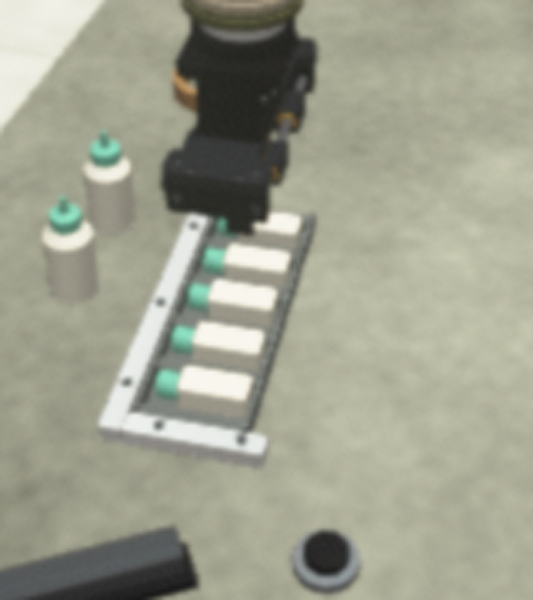

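```bash
python3 p.py 430 395 150 0.075; python3 p.py 430 395 150 0.075
```

```text
row: [-0.274, -0.352, 0.06, 0, 0, 0.0] need rows 5.4 -> cmd [430.092, 394.922, 150.092, 0.075]
row: [-0.0, -0.0, 0.0, 0, 0, 0.0] need rows 0.0 -> cmd [430.092, 394.922, 150.092, 0.075]
```

Call:
move_arm(
  plan=[-0.045, -0.055, 0.01, 0, 0, 0, -0.09, -0.115, 0.02, 0, 0, 0, -0.135, -0.175, 0.03, 0, 0, 0, -0.18, -0.235, 0.04, 0, 0, 0, -0.22, -0.285, 0.05, 0, 0, 0, -0.255, -0.325, 0.06, 0, 0, 0, -0.274, -0.352, 0.06, 0, 0, 0, -0.274, -0.352, 0.06, 0, 0, 0],
)

```text
clock: 42.85
tcp_pos: [425.8, 398.6, 149.4]
eef_rot: [-3.14, 0.002, 0.082]
force: [-0.5, -0.3, 0.6]
opening: 0.6
```

Call:
move_arm(
  plan=[0, 0, 0, 0, 0, 0, 0, 0, 0, 0, 0, 0, 0, 0, 0, 0, 0, 0],
)

```text
clock: 43.1
tcp_pos: [431.1, 393.8, 149.7]
eef_rot: [3.141, -0.0, 0.073]
force: [-0.1, -0.2, -0.1]
opening: 0.7
```

Run:
```python
from h import *
s=sense();print(s['clock'],s['tcp_pos'].round(1),s['eef_rot'].round(3),s['opening'])
cp=campose('wrist',s);im=camera('wrist');cv2.imwrite('pics/w28.png',im)
for n in('scene','side'): cv2.imwrite('pics/%s28.png'%n,camera(n))
```

```text
43.1 [431.1 393.8 149.7] [ 3.141 -0.     0.073] 0.652133164787599
```

View pics/w28.png

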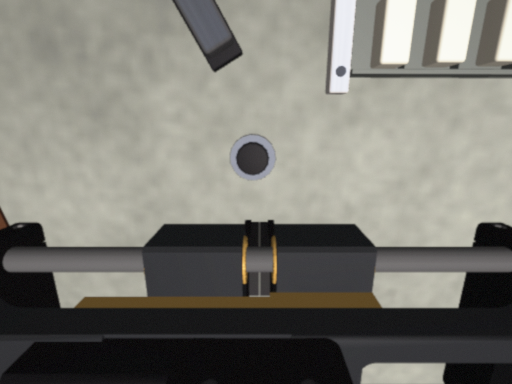

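Run:
```python
from h import *
s=sense(); cps={n:campose(n,s) for n in('wrist','scene','side')}
rows=[];rhs=[]
for n,guess,t in (('wrist',(252,158),60),('scene',(407,203),60),('side',(268,296),70)):
    im=cv2.imread(f'pics/{n}28.png'); g=cv2.cvtColor(im,cv2.COLOR_BGR2GRAY); 
    N,l,st,ce=cv2.connectedComponentsWithStats((g<t).astype(np.uint8))
    i=min(range(1,N),key=lambda i:np.hypot(*(ce[i]-guess))); c=ce[i]
    print(n,c.round(1),st[i],[ray(c,cps[n],z)[0].round(1)[:2].tolist() for z in (15,25,35)])
    K,R,tt=cps[n]; P=K@np.c_[R,tt]
    for k in (0,1): r=P[2]*c[k]-P[k]; w=np.linalg.norm(r[:3]); rows.append(r[:3]/w);rhs.append(-r[3]/w)
X,res,_,_=np.linalg.lstsq(np.array(rows),np.array(rhs),rcond=None); print(X,res)
```

```text
[ WARN:0@0.492] global loadsave.cpp:275 findDecoder imread_('pics/wrist28.png'): can't open/read file: check file path/integrity
Traceback (most recent call last):
cv2.error: OpenCV(4.12.0) /io/opencv/modules/imgproc/src/color.cpp:199: error: (-215:Assertion failed) !_src.empty() in function 'cvtColor'
```

```bash
cp pics/w28.png pics/wrist28.png
python3 - <<'E'
from h import *
s=sense(); cps={n:campose(n,s) for n in('wrist','scene','side')}
rows=[];rhs=[]
for n,guess,t in (('wrist',(252,158),60),('scene',(407,203),45),('side',(268,296),70)):
    im=cv2.imread(f'pics/{n}28.png'); g=cv2.cvtColor(im,cv2.COLOR_BGR2GRAY); 
    N,l,st,ce=cv2.connectedComponentsWithStats((g<t).astype(np.uint8))
    i=min(range(1,N),key=lambda i:np.hypot(*(ce[i]-guess))); c=ce[i]
    print(n,c.round(1),st[i],[ray(c,cps[n],z)[0].round(1)[:2].tolist() for z in (15,25,35)])
    K,R,tt=cps[n]; P=K@np.c_[R,tt]
    for k in (0,1): r=P[2]*c[k]-P[k]; w=np.linalg.norm(r[:3]); rows.append(r[:3]/w);rhs.append(-r[3]/w)
X,res,_,_=np.linalg.lstsq(np.array(rows),np.array(rhs),rcond=None); print(X,res)
E
```

```text
wrist [250.9 158.3] [237 143  31  31 678] [[461.7, 404.7], [463.0, 404.5], [464.4, 404.3]]
scene [406.5 202.3] [401 198  12  10  97] [[462.0, 403.1], [471.4, 403.1], [480.8, 403.2]]
side [267.4 295.6] [261 290  13  12 128] [[462.0, 404.1], [460.5, 410.9], [458.9, 417.8]]
[461.86389179 403.93823621  14.9204477 ] [1.47814956]
```

```bash
python3 p.py 462 404 40 0.075
```

```text
row: [0.065, -0.013, 0.22, 0, 0, 0.0] need rows 2.8 -> cmd [462.01, 403.853, 40.092, 0.075]
```

Call:
move_arm(
  plan=[0.03, -0.006, 0.05, 0, 0, 0, 0.06, -0.012, 0.1, 0, 0, 0, 0.065, -0.013, 0.15, 0, 0, 0, 0.065, -0.013, 0.19, 0, 0, 0, 0.065, -0.013, 0.21, 0, 0, 0, 0.065, -0.013, 0.22, 0, 0, 0, 0.065, -0.013, 0.22, 0, 0, 0, 0.065, -0.013, 0.22, 0, 0, 0],
)

```text
clock: 43.92
tcp_pos: [462.3, 404.3, 41.0]
eef_rot: [-3.141, -0.001, 0.075]
force: [0.2, 0.3, -0.1]
opening: 0.6
```

Run:
```python
from h import *
s=sense();print(s['clock'],s['tcp_pos'].round(1),s['force'].round(1))
im=camera('side');crop(im,160,130,320,330,'s29.png')
im=camera('scene');crop(im,230,140,430,290,'s29b.png')
```

```text
43.9167 [462.3 404.3  41. ] [ 0.2  0.3 -0.1]
```

View pics/s29.png

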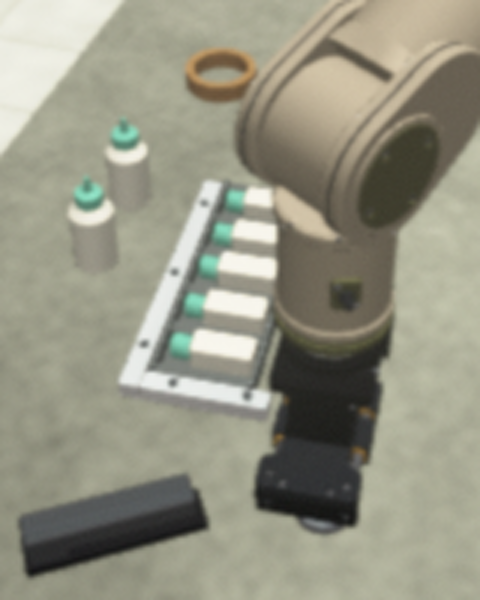

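View pics/s29b.png

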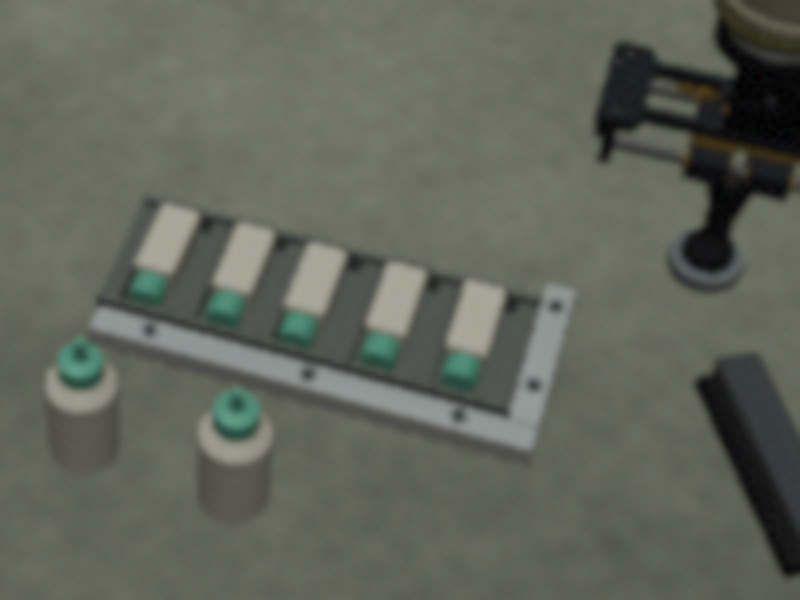

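Call:
move_arm(
  plan=[0, 0, 0.01, 0, 0, 0, 0, 0, 0.02, 0, 0, 0, 0, 0, 0.03, 0, 0, 0, 0, 0, 0.036, 0, 0, 0, 0, 0, 0.04, 0, 0, 0, 0, 0, 0.04, 0, 0, 0],
)

```text
clock: 44.52
tcp_pos: [461.7, 403.6, 19.5]
eef_rot: [3.141, 0.0, 0.075]
force: [-1.3, -2.0, 4.0]
opening: 0.2
```

Call:
move_arm(
  plan=[0, 0, 0.004, 0, 0, 0, 0, 0, 0.008, 0, 0, 0, 0, 0, 0.008, 0, 0, 0, 0, 0, 0.008, 0, 0, 0],
)

```text
clock: 44.85
tcp_pos: [461.9, 403.8, 16.5]
eef_rot: [3.141, -0.0, 0.075]
force: [-2.4, -4.0, 9.0]
opening: 0.5
```

Call:
move_arm(
  plan=[0, 0, 0.004, 0, 0, 0, 0, 0, 0.006, 0, 0, 0, 0, 0, 0.006, 0, 0, 0, 0, 0, 0.006, 0, 0, 0],
)

```text
clock: 45.18
tcp_pos: [462.1, 403.9, 16.0]
eef_rot: [3.141, -0.001, 0.075]
force: [-10.7, -11.3, 34.3]
opening: 0.6
```

Call:
move_arm(
  plan=[0, 0, 0.004, 0, 0, 0, 0, 0, 0.006, 0, 0, 0, 0, 0, 0.006, 0, 0, 0, 0, 0, 0.006, 0, 0, 0],
)

```text
clock: 45.52
tcp_pos: [462.2, 404.1, 15.5]
eef_rot: [3.14, -0.002, 0.075]
force: [-17.6, -19.9, 59.6]
opening: 0.3
```

Call:
move_arm(
  plan=[0, 0, -0.02, 0, 0, 0, 0, 0, -0.05, 0, 0, 0, 0, 0, -0.1, 0, 0, 0, 0, 0, -0.16, 0, 0, 0, 0, 0, -0.22, 0, 0, 0, 0, 0, -0.26, 0, 0, 0, 0, 0, -0.28, 0, 0, 0, 0, 0, -0.28, 0, 0, 0],
)

```text
clock: 46.18
tcp_pos: [462.7, 404.8, 152.2]
eef_rot: [-3.139, -0.003, 0.075]
force: [0.3, -0.5, -0.4]
opening: 0.4
```

Call:
move_arm(
  plan=[0, 0, 0, 0, 0, 0, 0, 0, 0, 0, 0, 0, 0, 0, 0, 0, 0, 0],
)

```text
clock: 46.43
tcp_pos: [461.3, 403.2, 148.0]
eef_rot: [3.14, 0.002, 0.076]
force: [0.6, -0.5, 0.2]
opening: 0.4
```

Run:
```python
from h import *
s=sense();print(s['clock'],s['tcp_pos'].round(1),s['force'].round(1))
im=camera('side');crop(im,160,130,320,330,'s30.png')
im=camera('scene');crop(im,230,140,430,290,'s30b.png')
a=cv2.imread('pics/scene28.png');print('scene diff vs before press, tray area',cv2.absdiff(a,im)[185:270,250:370].max())
```

```text
46.4333 [461.3 403.2 148. ] [ 0.6 -0.5  0.2]
scene diff vs before press, tray area 4
```

View pics/s30.png

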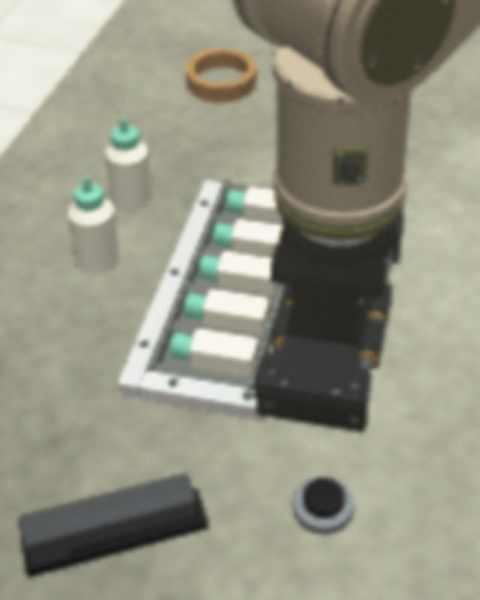

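View pics/s30b.png

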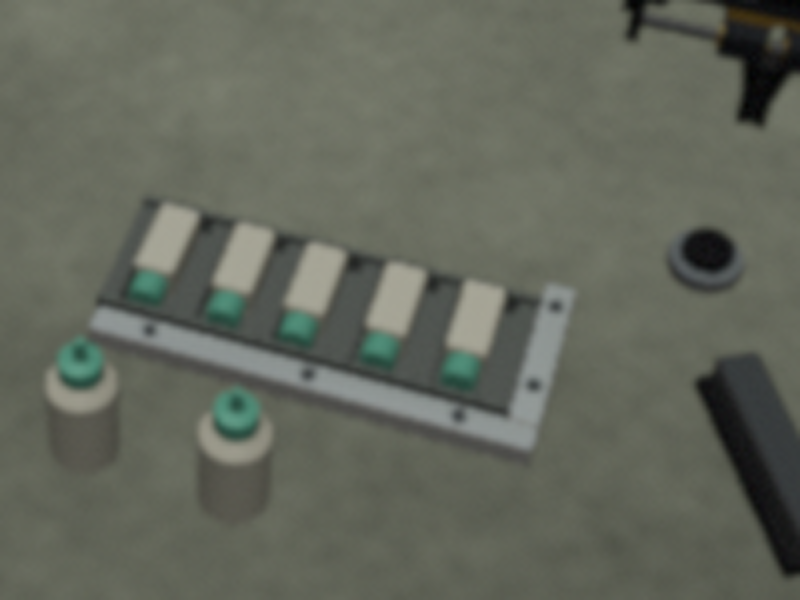

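```bash
python3 sync.py; python3 p.py 560 310 120 0.075
```

```text
sync [4.61406e+02 4.03457e+02 1.48549e+02 7.60000e-02]
row: [0.183, 0.201, 0.057, 0, 0, 0.0] need rows 3.3 -> cmd [560.233, 310.152, 120.049, 0.076]
```

Call:
move_arm(
  plan=[0.03, 0.033, 0.01, 0, 0, 0, 0.065, 0.07, 0.02, 0, 0, 0, 0.1, 0.11, 0.03, 0, 0, 0, 0.135, 0.15, 0.045, 0, 0, 0, 0.165, 0.18, 0.057, 0, 0, 0, 0.183, 0.201, 0.057, 0, 0, 0, 0.183, 0.201, 0.057, 0, 0, 0, 0.183, 0.201, 0.057, 0, 0, 0],
)

```text
clock: 47.2
tcp_pos: [560.5, 310.7, 121.3]
eef_rot: [-3.141, 0.001, 0.075]
force: [0.2, -0.1, -0.3]
opening: 0.7
```

Call:
move_arm(
  plan=[0, 0, 0, 0, 0, 0, 0, 0, 0, 0, 0, 0],
)

```text
clock: 47.37
tcp_pos: [559.5, 312.3, 121.9]
eef_rot: [-3.141, -0.0, 0.078]
force: [0.6, 0.0, -0.2]
opening: 0.4
```

```bash
python3 look.py w31; python3 -c "
from h import *
crop(cv2.imread('pics/w31.png'),190,60,450,220,'w31c.png')"
```

```text
47.3667 [559.5 312.3 121.9] [-3.141 -0.     0.078] 0.4
px [416. 119.] [416. 161.] sides [27. 61.] cap-body 40.0 yaw 0.067 orig [614.2 166.5]
px [299. 121.] [300. 163.] sides [27. 59.] cap-body 40.0 yaw 0.072 orig [603.8 276.3]
px [357. 120.] [357. 162.] sides [27. 60.] cap-body 40.0 yaw 0.059 orig [609.  222.3]
px [470. 121.] [470. 163.] sides [27. 63.] cap-body 40.0 yaw 0.07 orig [616.4 114.8]
```

View pics/w31c.png

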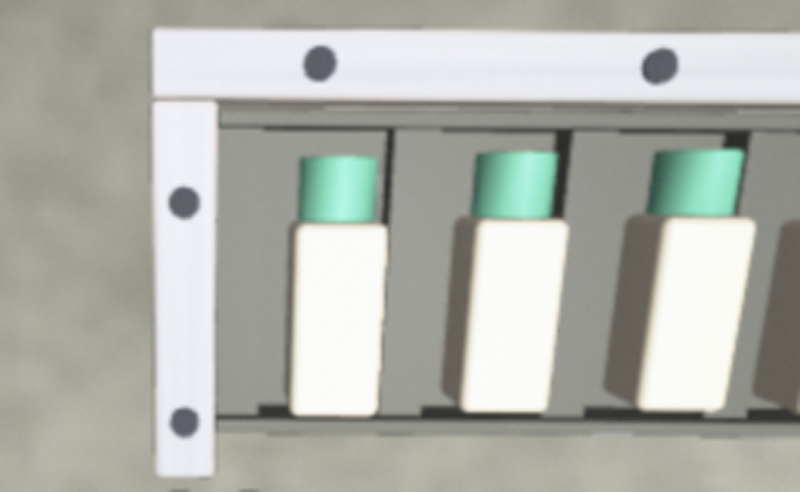

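```bash
python3 - <<'E'
from h import *
s=sense();cp=campose('wrist',s); im=cv2.imread('pics/w31.png').astype(int)
for c in (280,330,380,430): print(c,[(r,im[r-1:r+1,c-3:c+4].mean().round(0)) for r in range(88,106)])
for r in (110,150,190): print(r,[(c,im[r-2:r+3,c].mean().round(0)) for c in range(254,270)])
th=s['eef_rot'][2]
for c in (280,430):
    for z,r in ((20,92.5),(24,94.5),(24,95.5)): 
        X=ray((c,r),cp,z)[0]; print(c,z,r,(X[0]*np.cos(.0742)+X[1]*np.sin(.0742)).round(2))
E
python3 -c "
from h import *
im=cv2.imread('pics/w31.png');crop(im,255,84,295,114,'w31d.png')"
```

```text
280 [(88, np.float64(238.0)), (89, np.float64(238.0)), (90, np.float64(234.0)), (91, np.float64(219.0)), (92, np.float64(182.0)), (93, np.float64(138.0)), (94, np.float64(120.0)), (95, np.float64(125.0)), (96, np.float64(135.0)), (97, np.float64(144.0)), (98, np.float64(149.0)), (99, np.float64(148.0)), (100, np.float64(134.0)), (101, np.float64(103.0)), (102, np.float64(98.0)), (103, np.float64(130.0)), (104, np.float64(150.0)), (105, np.float64(152.0))]
330 [(88, np.float64(237.0)), (89, np.float64(238.0)), (90, np.float64(236.0)), (91, np.float64(229.0)), (92, np.float64(205.0)), (93, np.float64(153.0)), (94, np.float64(124.0)), (95, np.float64(139.0)), (96, np.float64(143.0)), (97, np.float64(143.0)), (98, np.float64(147.0)), (99, np.float64(147.0)), (100, np.float64(143.0)), (101, np.float64(130.0)), (102, np.float64(128.0)), (103, np.float64(142.0)), (104, np.float64(151.0)), (105, np.float64(152.0))]
380 [(88, np.float64(236.0)), (89, np.float64(236.0)), (90, np.float64(235.0)), (91, np.float64(231.0)), (92, np.float64(211.0)), (93, np.float64(165.0)), (94, np.float64(127.0)),
[... 1415 characters left out ...]
(154.0)), (264, np.float64(153.0)), (265, np.float64(154.0)), (266, np.float64(153.0)), (267, np.float64(154.0)), (268, np.float64(153.0)), (269, np.float64(154.0))]
190 [(254, np.float64(238.0)), (255, np.float64(239.0)), (256, np.float64(240.0)), (257, np.float64(239.0)), (258, np.float64(235.0)), (259, np.float64(200.0)), (260, np.float64(147.0)), (261, np.float64(149.0)), (262, np.float64(150.0)), (263, np.float64(150.0)), (264, np.float64(150.0)), (265, np.float64(151.0)), (266, np.float64(151.0)), (267, np.float64(151.0)), (268, np.float64(151.0)), (269, np.float64(151.0))]
280 20 92.5 677.79
280 24 94.5 675.71
280 24 95.5 674.86
430 20 92.5 678.26
430 24 94.5 676.18
430 24 95.5 675.33
```

View pics/w31d.png

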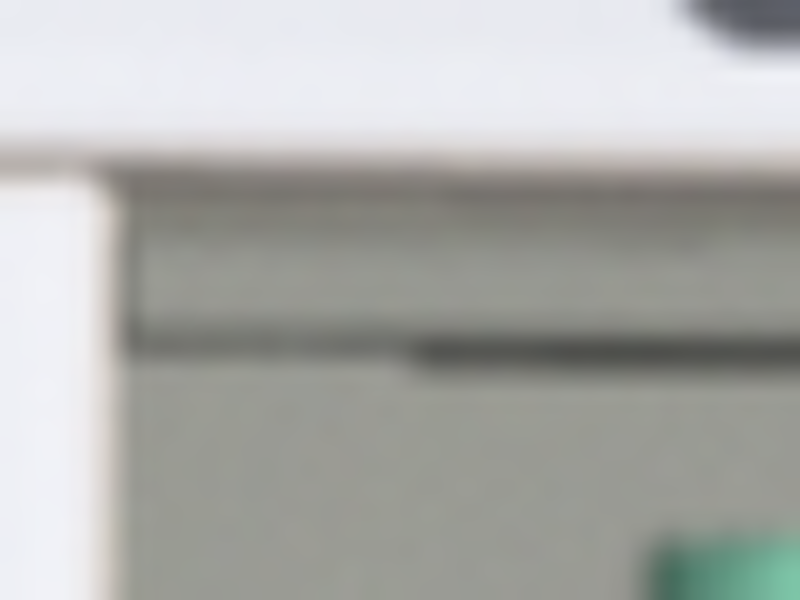

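```bash
cat > gap.py <<'E'
from h import *
# per column: rail edge row (max negative gradient) and inner edge of far wall
im=cv2.cvtColor(cv2.imread(sys.argv[1]),cv2.COLOR_BGR2GRAY).astype(float)
r0,r1=int(sys.argv[2]),int(sys.argv[3])
for c in range(int(sys.argv[4]),int(sys.argv[5]),int(sys.argv[6])):
    p=im[r0:r1,c-4:c+5].mean(1); g=np.diff(p); i=g.argmin(); 
    print(c,'rail',r0+i+.5,(p[i+1:i+14]).round(0).tolist())
E
python3 gap.py pics/w20.png 135 185 40 480 60; echo; python3 gap.py pics/w31.png 84 110 280 500 40
```

```text
40 rail 152.5 [129.0, 101.0, 68.0, 54.0, 53.0, 61.0, 91.0, 124.0, 136.0, 137.0, 136.0, 136.0, 134.0]
100 rail 152.5 [145.0, 117.0, 74.0, 56.0, 54.0, 59.0, 89.0, 125.0, 138.0, 138.0, 138.0, 138.0, 137.0]
160 rail 152.5 [156.0, 121.0, 75.0, 56.0, 55.0, 59.0, 90.0, 128.0, 139.0, 140.0, 140.0, 140.0, 139.0]
220 rail 154.5 [74.0, 55.0, 55.0, 58.0, 89.0, 126.0, 139.0, 140.0, 140.0, 139.0, 139.0, 133.0, 124.0]
280 rail 154.5 [81.0, 56.0, 55.0, 58.0, 87.0, 124.0, 138.0, 140.0, 140.0, 140.0, 140.0, 136.0, 130.0]
340 rail 153.5 [126.0, 77.0, 57.0, 54.0, 57.0, 86.0, 122.0, 137.0, 139.0, 140.0, 140.0, 140.0, 137.0]
400 rail 153.5 [133.0, 89.0, 59.0, 53.0, 55.0, 82.0, 120.0, 135.0, 138.0, 139.0, 140.0, 140.0, 138.0]
460 rail 153.5 [124.0, 82.0, 59.0, 53.0, 56.0, 80.0, 116.0, 132.0, 136.0, 137.0, 137.0, 138.0, 133.0]

280 rail 91.5 [158.0, 119.0, 123.0, 131.0, 142.0, 149.0, 151.0, 147.0, 124.0, 84.0, 113.0, 150.0, 154.0]
320 rail 92.5 [118.0, 129.0, 146.0, 137.0, 148.0, 149.0, 149.0, 135.0, 110.0, 117.0, 128.0, 130.0, 130.0]
360 rail 92.5 [130.0, 125.0, 136.0, 132.0, 145.0, 146.0, 147.0, 138.0, 108.0, 83.0, 121.0, 148.0, 150.0]
400 rail 92.5 [156.0, 118.0, 121.0, 128.0, 137.0, 143.0, 144.0, 139.0, 113.0, 76.0, 108.0, 141.0, 145.0]
440 rail 93.5 [113.0, 125.0, 144.0, 134.0, 140.0, 141.0, 140.0, 125.0, 108.0, 129.0, 139.0, 140.0, 140.0]
480 rail 93.5 [122.0, 118.0, 131.0, 128.0, 137.0, 138.0, 139.0, 131.0, 102.0, 74.0, 82.0, 85.0, 85.0]
```

Run:
```python
from h import *
im=cv2.cvtColor(cv2.imread('pics/w31.png'),cv2.COLOR_BGR2GRAY).astype(float)
for c in (272,310,340,380): print(c,[(r,int(im[r,c-3:c+4].mean())) for r in range(190,206)])
im=cv2.cvtColor(cv2.imread('pics/w6.png'),cv2.COLOR_BGR2GRAY).astype(float)
im7=cv2.imread('pics/w6.png')
for r in (30,100,150,200): print(r,[(c,int(im[r-1:r+2,c].mean())) for c in range(405,475,1)][::1][:0])
crop(im7,400,0,512,84,'w6c.png')
```

```text
272 [(190, 149), (191, 138), (192, 125), (193, 121), (194, 104), (195, 75), (196, 112), (197, 146), (198, 148), (199, 146), (200, 154), (201, 168), (202, 169), (203, 167), (204, 165), (205, 164)]
310 [(190, 229), (191, 230), (192, 227), (193, 216), (194, 185), (195, 112), (196, 100), (197, 138), (198, 148), (199, 147), (200, 147), (201, 157), (202, 171), (203, 173), (204, 173), (205, 173)]
340 [(190, 184), (191, 182), (192, 163), (193, 127), (194, 69), (195, 56), (196, 88), (197, 131), (198, 146), (199, 146), (200, 146), (201, 157), (202, 176), (203, 179), (204, 179), (205, 180)]
380 [(190, 148), (191, 138), (192, 113), (193, 94), (194, 86), (195, 76), (196, 83), (197, 122), (198, 145), (199, 145), (200, 146), (201, 158), (202, 173), (203, 174), (204, 175), (205, 176)]
30 []
100 []
150 []
200 []
```

View pics/w6c.png

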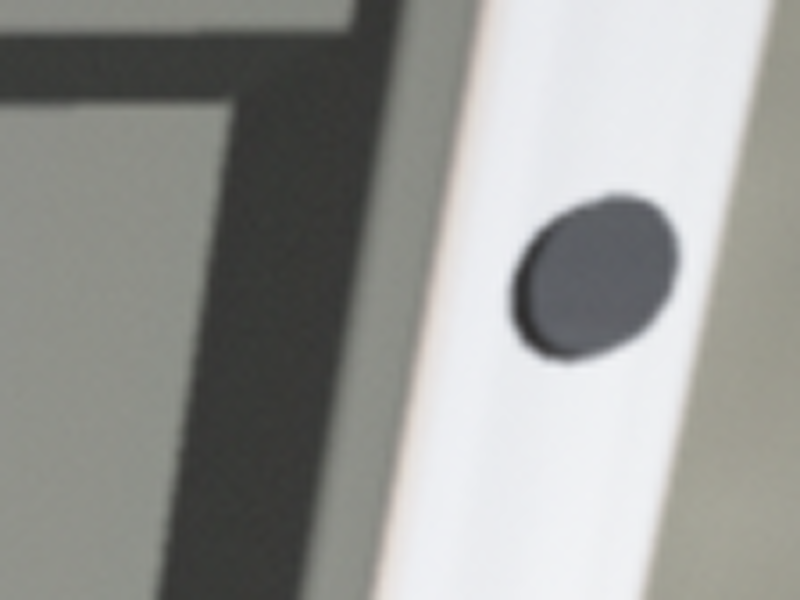

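```bash
python3 - <<'E'
from h import *
th=.0742; C=np.array([653.4,315.7]); R=np.array([[np.cos(th),-np.sin(th)],[np.sin(th),np.cos(th)]])
print(C+R@[-140,-142], C+R@[-112,-142])
E
python3 p.py 524.5 163.5 60 0.075;python3 p.py 524.5 163.5 12 0.075
```

```text
[524.3119524 163.7122506] [552.2349088  165.78794471]
row: [-0.093, 0.287, 0.12, 0, 0, 0.0] need rows 3.9 -> cmd [524.701, 163.551, 60.049, 0.076]
row: [-0.0, 0.0, 0.096, 0, 0, 0.0] need rows 1.2 -> cmd [524.701, 163.551, 12.049, 0.076]
```

Call:
move_arm(
  plan=[-0.025, 0.05, 0.01, 0, 0, 0, -0.05, 0.11, 0.03, 0, 0, 0, -0.07, 0.17, 0.05, 0, 0, 0, -0.085, 0.225, 0.08, 0, 0, 0, -0.093, 0.265, 0.11, 0, 0, 0, -0.093, 0.287, 0.12, 0, 0, 0, -0.093, 0.287, 0.12, 0, 0, 0, -0.093, 0.287, 0.12, 0, 0, 0],
)

```text
clock: 48.08
tcp_pos: [525.5, 165.1, 62.2]
eef_rot: [-3.141, -0.001, 0.076]
force: [-0.1, 0.9, 0.8]
opening: 0.6
```

Call:
move_arm(
  plan=[0, 0, 0.02, 0, 0, 0, 0, 0, 0.04, 0, 0, 0, 0, 0, 0.06, 0, 0, 0, 0, 0, 0.08, 0, 0, 0, 0, 0, 0.096, 0, 0, 0, 0, 0, 0.096, 0, 0, 0],
)

```text
clock: 48.58
tcp_pos: [523.8, 163.8, 11.1]
eef_rot: [3.141, 0.003, 0.076]
force: [0.0, -0.5, -0.0]
opening: 0.4
```

Call:
move_arm(
  plan=[0.008, 0, 0, 0, 0, 0, 0.016, 0, 0, 0, 0, 0, 0.02, 0, 0, 0, 0, 0, 0.024, 0, 0, 0, 0, 0, 0.024, 0, 0, 0, 0, 0],
)

```text
clock: 49.0
tcp_pos: [537.9, 164.9, 13.8]
eef_rot: [-3.141, -0.001, 0.075]
force: [-0.5, -0.1, 0.4]
opening: 0.3
```

Cmd x is now about 536.7. I'll advance in small steps and watch the force.

Call:
move_arm(
  plan=[0.003, 0, 0, 0, 0, 0, 0.006, 0, 0, 0, 0, 0, 0.009, 0, 0, 0, 0, 0, 0.012, 0, 0, 0, 0, 0, 0.012, 0, 0, 0, 0, 0],
)

```text
clock: 49.42
tcp_pos: [543.4, 165.2, 13.4]
eef_rot: [3.142, -0.0, 0.075]
force: [-0.8, 0.7, -0.0]
opening: 0.7
```

Call:
move_arm(
  plan=[0.002, 0, 0, 0, 0, 0, 0.004, 0, 0, 0, 0, 0, 0.006, 0, 0, 0, 0, 0, 0.006, 0, 0, 0, 0, 0],
)

```text
clock: 49.75
tcp_pos: [546.3, 165.5, 13.4]
eef_rot: [3.142, -0.0, 0.075]
force: [1.3, -1.5, 0.1]
opening: 0.4
```

Call:
move_arm(
  plan=[0.002, 0, 0, 0, 0, 0, 0.004, 0, 0, 0, 0, 0, 0.006, 0, 0, 0, 0, 0, 0.006, 0, 0, 0, 0, 0],
)

```text
clock: 50.08
tcp_pos: [549.3, 165.7, 13.4]
eef_rot: [3.142, -0.0, 0.075]
force: [0.1, -0.6, 0.4]
opening: 0.2
```

Call:
move_arm(
  plan=[0.002, 0, 0, 0, 0, 0, 0.004, 0, 0, 0, 0, 0, 0.004, 0, 0, 0, 0, 0, 0.004, 0, 0, 0, 0, 0],
)

```text
clock: 50.42
tcp_pos: [551.1, 165.9, 13.4]
eef_rot: [3.142, -0.0, 0.075]
force: [-0.6, 0.2, -0.1]
opening: 0.8
```

Call:
move_arm(
  plan=[0.002, 0, 0, 0, 0, 0, 0.004, 0, 0, 0, 0, 0, 0.004, 0, 0, 0, 0, 0, 0.004, 0, 0, 0, 0, 0],
)

```text
clock: 50.75
tcp_pos: [553.1, 166.0, 13.4]
eef_rot: [3.142, -0.0, 0.075]
force: [0.7, -0.6, 0.2]
opening: 0.6
```

Call:
move_arm(
  plan=[0.002, 0, 0, 0, 0, 0, 0.004, 0, 0, 0, 0, 0, 0.004, 0, 0, 0, 0, 0, 0.004, 0, 0, 0, 0, 0],
)

```text
clock: 51.08
tcp_pos: [553.5, 166.1, 13.2]
eef_rot: [3.141, 0.003, 0.076]
force: [-8.5, -1.9, 6.0]
opening: 0.4
```

Call:
move_arm(
  plan=[0.002, 0, 0, 0, 0, 0, 0.004, 0, 0, 0, 0, 0, 0.004, 0, 0, 0, 0, 0, 0.004, 0, 0, 0, 0, 0],
)

```text
clock: 51.42
tcp_pos: [555.3, 166.1, 13.2]
eef_rot: [3.14, 0.004, 0.076]
force: [-8.8, -1.8, 7.4]
opening: 0.7
```

Call:
move_arm(
  plan=[0.002, 0, 0, 0, 0, 0, 0.004, 0, 0, 0, 0, 0, 0.004, 0, 0, 0, 0, 0, 0.004, 0, 0, 0, 0, 0],
)

```text
clock: 51.75
tcp_pos: [556.0, 166.3, 13.0]
eef_rot: [3.14, 0.006, 0.076]
force: [-15.1, -3.8, 12.1]
opening: 0.3
```

Call:
move_arm(
  plan=[0.002, 0, 0, 0, 0, 0, 0.004, 0, 0, 0, 0, 0, 0.006, 0, 0, 0, 0, 0, 0.006, 0, 0, 0, 0, 0],
)

```text
clock: 52.08
tcp_pos: [556.3, 166.4, 12.9]
eef_rot: [3.139, 0.012, 0.077]
force: [-27.4, -4.9, 24.0]
opening: 0.5
```

```bash
python3 look.py w32; python3 gap.py pics/w32.png 60 190 60 460 50 | cut -c1-90
```

```text
52.0833 [556.3 166.4  12.9] [3.139 0.012 0.077] 0.5
px [263.  83.] [263. 158.] sides [26. 58.] cap-body 41.0 yaw 0.107 orig [616.8 168.3]
px [159.  84.] [159. 159.] sides [26. 60.] cap-body 41.0 yaw 0.077 orig [611.6 224.9]
px [462.  86.] [462. 160.] sides [26. 62.] cap-body 41.0 yaw 0.059 orig [623.4  59.8]
px [58. 87.] [ 58. 162.] sides [27. 62.] cap-body 41.0 yaw 0.085 orig [606.  279.4]
px [360.  86.] [359. 161.] sides [26. 60.] cap-body 41.0 yaw 0.071 orig [619.1 115.6]
60 rail 105.5 [151.0, 136.0, 175.0, 206.0, 217.0, 224.0, 231.0, 235.0, 235.0, 235.0, 236.0
110 rail 154.5 [118.0, 119.0, 119.0, 119.0, 119.0, 119.0, 119.0, 118.0, 118.0, 119.0, 118.
160 rail 103.5 [140.0, 167.0, 204.0, 217.0, 224.0, 232.0, 236.0, 238.0, 238.0, 238.0, 238.
210 rail 124.5 [125.0, 126.0, 126.0, 126.0, 126.0, 125.0, 126.0, 126.0, 125.0, 125.0, 125.
260 rail 101.5 [162.0, 136.0, 182.0, 212.0, 222.0, 229.0, 235.0, 238.0, 239.0, 239.0, 239.
310 rail 71.5 [129.0, 130.0, 130.0, 130.0, 130.0, 131.0, 130.0, 131.0, 131.0, 130.0, 131.0
360 rail 105.5 [141.0, 167.0, 203.0, 217.0, 225.0, 231.0, 236.0, 238.0, 238.0, 238.0, 238.
410 rail 148.5 [111.0, 110.0, 109.0, 109.0, 108.0, 107.0, 106.0, 106.0, 105.0, 104.0, 104.
```

View pics/w32.png

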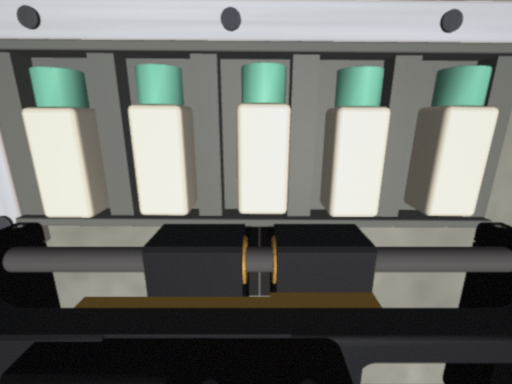

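Call:
move_arm(
  plan=[-0.006, 0, 0, 0, 0, 0, -0.012, 0, 0, 0, 0, 0, -0.025, 0, 0, 0, 0, 0, -0.05, 0, 0, 0, 0, 0, -0.08, 0, -0.04, 0, 0, 0, -0.08, 0, -0.1, 0, 0, 0, -0.08, 0, -0.16, 0, 0, 0, -0.08, 0, -0.2, 0, 0, 0],
)

```text
clock: 52.8
tcp_pos: [522.7, 164.1, 116.2]
eef_rot: [-3.141, -0.003, 0.076]
force: [0.6, 0.3, 0.8]
opening: 0.4
```

Call:
move_arm(
  plan=[0, 0, 0, 0, 0, 0, 0, 0, 0, 0, 0, 0, 0, 0, 0, 0, 0, 0, 0, 0, 0, 0, 0, 0],
)

```text
clock: 53.13
tcp_pos: [521.5, 163.4, 112.2]
eef_rot: [3.141, 0.002, 0.075]
force: [-0.4, -0.0, -0.9]
opening: 0.6
```

```bash
python3 sync.py; python3 p.py 570 230 120 0.075
```

```text
sync [5.21477e+02 1.63411e+02 1.12226e+02 7.50000e-02]
row: [0.107, -0.125, -0.016, 0, 0, 0.0] need rows 2.0 -> cmd [570.113, 229.766, 120.226, 0.075]
```

Call:
move_arm(
  plan=[0.03, -0.035, -0.004, 0, 0, 0, 0.06, -0.07, -0.008, 0, 0, 0, 0.085, -0.1, -0.012, 0, 0, 0, 0.1, -0.118, -0.016, 0, 0, 0, 0.107, -0.125, -0.016, 0, 0, 0, 0.107, -0.125, -0.016, 0, 0, 0, 0.107, -0.125, -0.016, 0, 0, 0],
)

```text
clock: 53.72
tcp_pos: [570.2, 229.4, 120.4]
eef_rot: [3.141, 0.002, 0.075]
force: [-0.1, 0.8, -0.1]
opening: 0.6
```

```bash
python3 look.py w33; python3 -c "
from h import *
crop(cv2.imread('pics/w33.png'),100,60,460,220,'w33c.png')"; python3 gap.py pics/w33.png 70 110 220 460 40
```

```text
53.7167 [570.2 229.4 120.4] [3.141e+00 2.000e-03 7.500e-02] 0.6
px [268. 121.] [268. 164.] sides [26. 60.] cap-body 40.0 yaw 0.098 orig [612.2 223.6]
px [328. 120.] [310.  85.] sides [ 18. 287.] cap-body 35.0 yaw -1.501 orig [675.2 180.8]
px [440. 122.] [440. 164.] sides [27. 62.] cap-body 40.0 yaw 0.039 orig [623.5  60.9]
px [211. 123.] [211. 165.] sides [27. 59.] cap-body 40.0 yaw 0.08 orig [606.2 277.6]
px [382. 122.] [382. 164.] sides [27. 60.] cap-body 40.0 yaw 0.075 orig [619.3 115.8]
220 rail 96.5 [134.0, 136.0, 139.0, 138.0, 132.0, 108.0, 84.0, 120.0, 143.0, 145.0, 145.0, 145.0, 145.0]
260 rail 96.5 [148.0, 135.0, 138.0, 139.0, 134.0, 111.0, 84.0, 119.0, 146.0, 149.0, 149.0, 149.0, 149.0]
300 rail 96.5 [169.0, 138.0, 138.0, 138.0, 136.0, 121.0, 108.0, 136.0, 150.0, 152.0, 152.0, 152.0, 152.0]
340 rail 97.5 [136.0, 137.0, 138.0, 137.0, 128.0, 99.0, 85.0, 101.0, 104.0, 104.0, 105.0, 106.0]
380 rail 97.5 [129.0, 134.0, 136.0, 137.0, 130.0, 105.0, 92.0, 127.0, 142.0, 145.0, 144.0, 144.0]
420 rail 97.5 [136.0, 132.0, 135.0, 135.0, 130.0, 106.0, 86.0, 118.0, 137.0, 139.0, 139.0, 139.0]
```

View pics/w33c.png

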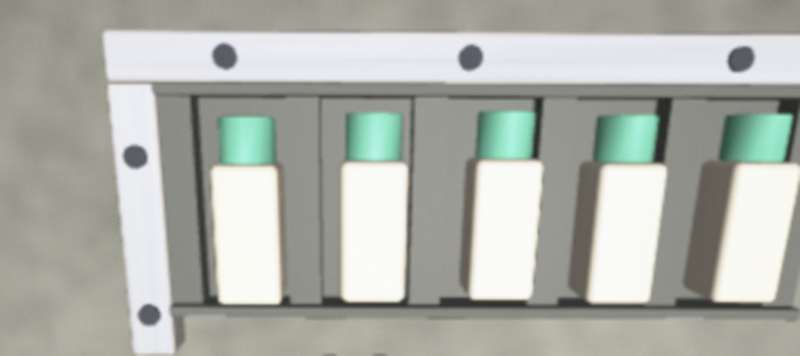

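```bash
python3 p.py 462 404 90 0.075; python3 p.py 462 404 17 0.075
```

```text
row: [-0.189, -0.364, 0.06, 0, 0, 0.0] need rows 5.0 -> cmd [462.162, 404.125, 90.226, 0.075]
row: [-0.0, 0.0, 0.146, 0, 0, 0.0] need rows 1.8 -> cmd [462.162, 404.125, 17.226, 0.075]
```

Call:
move_arm(
  plan=[-0.03, -0.06, 0.005, 0, 0, 0, -0.064, -0.125, 0.01, 0, 0, 0, -0.1, -0.192, 0.02, 0, 0, 0, -0.135, -0.257, 0.03, 0, 0, 0, -0.162, -0.315, 0.04, 0, 0, 0, -0.18, -0.35, 0.05, 0, 0, 0, -0.189, -0.364, 0.06, 0, 0, 0, -0.189, -0.364, 0.06, 0, 0, 0],
)

```text
clock: 54.43
tcp_pos: [461.0, 404.9, 90.3]
eef_rot: [3.141, 0.002, 0.078]
force: [0.2, -0.7, 0.3]
opening: 0.5
```

Call:
move_arm(
  plan=[0, 0, 0, 0, 0, 0, 0, 0, 0, 0, 0, 0, 0, 0, 0.03, 0, 0, 0, 0, 0, 0.06, 0, 0, 0, 0, 0, 0.09, 0, 0, 0, 0, 0, 0.12, 0, 0, 0, 0, 0, 0.13, 0, 0, 0, 0, 0, 0.13, 0, 0, 0],
)

```text
clock: 55.1
tcp_pos: [463.5, 402.4, 25.3]
eef_rot: [3.14, 0.001, 0.073]
force: [0.5, 0.1, 0.2]
opening: 0.5
```

Call:
move_arm(
  plan=[0, 0, 0.006, 0, 0, 0, 0, 0, 0.012, 0, 0, 0, 0, 0, 0.018, 0, 0, 0, 0, 0, 0.022, 0, 0, 0, 0, 0, 0.022, 0, 0, 0],
)

```text
clock: 55.52
tcp_pos: [463.9, 404.5, 16.5]
eef_rot: [-3.141, -0.002, 0.075]
force: [0.9, -1.8, 5.8]
opening: 0.2
```

Call:
move_arm(
  plan=[0, 0, 0.003, 0, 0, 0, 0, 0, 0.006, 0, 0, 0, 0, 0, 0.008, 0, 0, 0, 0, 0, 0.008, 0, 0, 0, 0, 0, 0.008, 0, 0, 0, 0, 0, 0.008, 0, 0, 0],
)

```text
clock: 56.02
tcp_pos: [464.1, 404.7, 15.8]
eef_rot: [3.141, -0.003, 0.075]
force: [-9.3, -13.1, 40.5]
opening: 0.2
```

Call:
move_arm(
  plan=[0, 0, -0.02, 0, 0, 0, 0, 0, -0.05, 0, 0, 0, 0, 0, -0.1, 0, 0, 0, 0, 0, -0.16, 0, 0, 0, 0, 0, -0.22, 0, 0, 0, 0, 0, -0.26, 0, 0, 0, 0, 0, -0.28, 0, 0, 0, 0, 0, -0.28, 0, 0, 0],
)

```text
clock: 56.68
tcp_pos: [463.5, 405.4, 153.9]
eef_rot: [-3.139, -0.003, 0.076]
force: [-0.2, 0.9, -0.4]
opening: 0.4
```

Call:
move_arm(
  plan=[0, 0, 0, 0, 0, 0, 0, 0, 0, 0, 0, 0, 0, 0, 0, 0, 0, 0, 0, 0, 0, 0, 0, 0],
)

```text
clock: 57.02
tcp_pos: [462.3, 404.0, 150.0]
eef_rot: [3.14, 0.002, 0.076]
force: [0.0, -0.3, 0.3]
opening: 0.5
```

Run:
```python
from h import *
s=sense();print(s['clock'],s['tcp_pos'].round(1),s['force'].round(1))
im=camera('side');crop(im,160,130,320,330,'s34.png')
im=camera('scene');crop(im,130,140,450,290,'s34b.png')
```

```text
57.0167 [462.3 404.  150. ] [ 0.  -0.3  0.3]
```

View pics/s34.png

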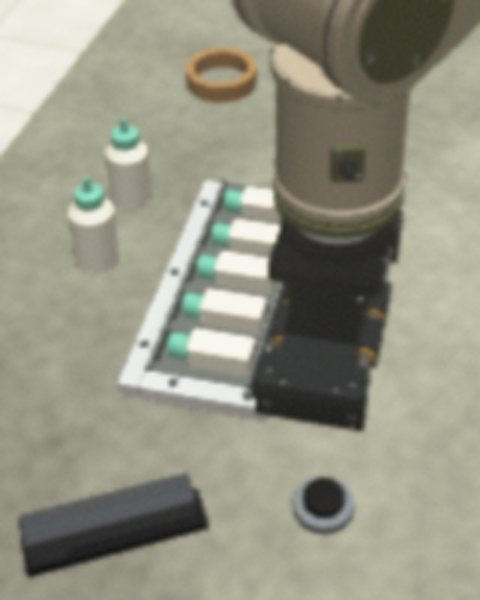

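View pics/s34b.png

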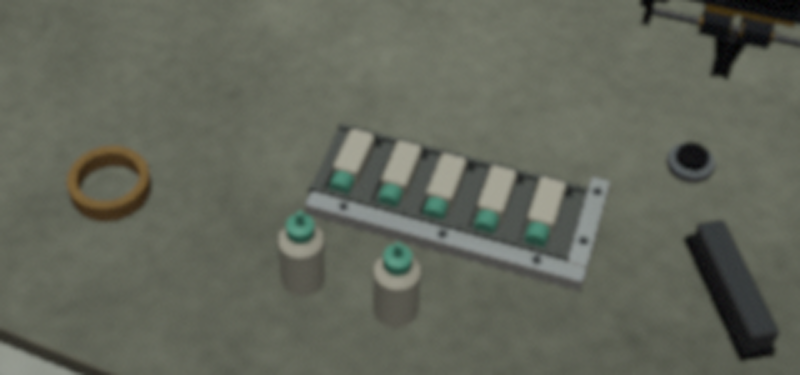

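```bash
python3 -c "
from rig import *
print(sign_off()); print(sense()['clock'])"
```

```text
the job is handed in; nothing more can be done
None
the job is handed in; nothing more can be done
```

The job is handed in, at about 57 s of the 210 s allowed. The tray is home in the rail corner, all five bottles lie in their own pockets, and the shutter was pressed to its hard stop.

- **Tray:** I gripped its near wall and slid it until both rails stopped it.
- **Bottles:** One went into each pocket, and the wrist view afterwards showed all five flat and along their pockets.
- **Check that failed:** After the first shutter press, a close look showed the tray had come about 2.3 mm off the long rail, even though it had been flush while I pushed. That was inside the 3 mm limit but close to it. I pushed the tray back until it stopped against the rail (about 27 N) and pressed the shutter again.
- **Last checks:**
  - Before the second press, the wrist view showed no gap at the long rail. I estimated the left end to be within about 1 mm of the short rail.
  - On the second press the button stopped at tool height 15.8 mm with 40 N.
  - After that press, the scene and side pictures showed the bottles in place, the droppers, tape and stapler where they started, and the arm clear of everything.
- **Camera disagreement:** The wrist and fixed cameras disagreed by about 4 mm in y at the rail corner. I corrected for this from the rail and tray ends before placing the bottles.

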